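# Pack the bell peppers into the screw-cap food carrier

### The arm

A 6-joint arm with a two-finger parallel gripper is mounted at the origin on the work surface. World frame = base frame: x ahead of the robot, y to its left, z up, the work surface at z = 0. Lengths are in mm, angles in rad, forces in N, time in s.
With the tool pointing down it reaches from about 250 to 800 mm from the base axis. Payload 8.5 kg.
Tool frame: the origin (TCP) lies midway between the tips of the shut fingers; the grasp point (between the pads) lies 19 mm behind it; z points along the fingers, x is the direction in which the jaws open and shut, and the axes are right-handed (so a half turn about z gives the same grasp; the last joint's range is limited). The gripper opens to 85 mm and grips with 20 to 120 N. Pads are 22 mm wide; open, the fingers measure 114 mm over their backs; the gripper's body (76 mm by 85 mm) begins 54 mm behind the grasp point. The pads swing forward as they close: fully open they stand 13 mm farther back than shut.
Start: joints at [1.286, 0.238, -0.013, 1.319, 0, 1.571], TCP at [147.493, 503.81, 231.276] pointing down, gripper open.
Joint ranges: [-2.66, 2.66], [-1.03, 1.9], [-1.14, 1.46], [-1.82, 2.27], [-1.45, 1.34], [-3.14, 3.14]. Speed limits (rad/s): [2.22, 2.22, 2.79, 3.14, 3.14, 3.14].

### API

Orientations are given as a rotation vector (axis times angle).
In Python, from cell import sense, get_image, get_calibration, close_job gives the robot as it stands. The module is installed in compiled form; this text tells all that it offers.
- The arm moves only by the tool servo_tool, never from a script. Its argument "commands" is a list of rows, each an object of numbers: "dx", "dy", "dz": the shift along the tool's x, y, z in cm; "rx", "ry", "rz": the turn, a rotation vector about the tool's x, y, z in rad; "hand": the closure, from -1 (fully open) to 1 (shut). In form: [{"dx": .., "dy": .., "dz": .., "rx": .., "ry": .., "rz": .., "hand": ..}, ...]. A call has 1 to 5 rows; each row is the pose to reach, as a shift and turn from the pose measured when the call began, along the tool's axes at that moment; what a row does not reach only later rows make up. A row lasts 1/12 s, in which the tool goes at most 41.7 mm and 7.16 degrees, less where a joint would pass 70% of its speed; a pose out of reach is approached as far as the arm can. A call with a gripper value outside its range is refused whole. The fingers move at their own pace and stop on an object; "force" is the grip in N (left out, the last holds). Time passes only in rows, so rows that repeat a pose let the fingers close. It gives the time, the measured TCP pose, the force and the opening at its end, in the units of the state.
- sense(): the state, without advancing time (a new reading comes with each control period).
- get_image(name): name is "scene" or "side" or "wrist"; returns the picture (480x640x3 uint8, red, green, blue); there is no depth.
- get_calibration(name): a dict with "K" (3x3 intrinsics, pixels), "k1" (the pictures are not rectified: a ray, as slopes to the right and down, at radius r is drawn at 1 + k1 r^2 times it, then the intrinsics apply), "R" (3x3) and "t" (3): a world point X has camera coordinates R X + t. Camera axes: x right, y down, z forward; pixel columns grow to the right and rows downward; lengths in mm; the calibration is good to about 2 mm. A picture is of the moment at which its call begins: read the wrist's pose just before it. get_calibration takes no time and is no camera call; for the wrist camera it gives the pose at the moment of the call.
- close_job(): hands the job in, once; it reports no verdict.
The state is a dict: "t": time; "joint_pos": joint angles; "joint_velocities": joint speeds; "effort": joint torques, N m; "eef_pos": TCP position; "tool_rot": TCP orientation; "force": force on the tool from outside, world axes, zero at the start; "ft_torque": the same for the moment, N m; "gripper_width": finger opening in mm.
Only numpy, scipy, OpenCV 4.12 (cv2) and the standard library are available. Lean on these libraries where they do the work, as an engineer would, in place of code of your own. Each camera call takes 0.05 s, during which the arm holds its last target. There are 200 camera calls.

### The job

Unscrew the food carrier's captive cap and swing it right aside on its arm. Lower every green bell pepper on the table gently into the carrier, so that each stands or lies below the rim: set them down, do not drop them in or press them down hard. When all are in, swing the cap back over the mouth, screw it fully home, and leave the other things on the table alone.

Things in the scene. Friction and masses are not known exactly. Their poses are not given: they have to be found in the camera images.
- carrier: Round open-topped aluminium food carrier fixed to the table, outside 228 mm across, 100 mm high, walls 6 mm, inside 216 mm across, inner floor 12 mm above the table. Origin under its middle on the table, z up. Its own x axis runs from the swing arm's post (160 mm away at x = -0.16 m) to the middle. The post is 26 mm thick. A small steel keeper block 16 x 12 mm stands just outside the wall on the +x side, 138 mm from the middle, its top 18 mm above the rim
- mouth (a point): middle of the carrier's mouth, at rim height (100 mm above the table); axes as the carrier's
- pivot (a point): point on the vertical axis of the swing arm's post, 115 mm above the table
- swing_arm (a joint): angle of the flat steel arm (26 mm wide, upper face 128 mm above the table) that carries the cap about the vertical post: 0 = cap over the mouth, grows to 2.0 rad (end stop) as it swings aside clockwise seen from above; the cap moves level on a circle of 160 mm radius about the pivot. It stays where it is left; about 2 N at the cap moves it. It is locked until the cap is unscrewed by at least 0.8 rad
- screw_cap (a joint): angle of the cap relative to the swing arm: 0 = screwed fully home, grows to 1.4 rad (end stop) as it is unscrewed counter-clockwise seen from above. It turns level without rising, stays where it is left, and takes about 0.15 N m. At 0 the steel lug on its rim (sticks out 37 mm) lies beside the keeper on the carrier and locks the arm. Leave the cap at its unscrewed angle while the arm is swung aside, or the lug meets the keeper on the way back
- cap_grip (a point): point on the middle of the cap's black grip bar, 170 mm above the table, on its upper face. The bar is 110 mm long, 20 mm wide, 40 mm high, upright faces; it lies along this point's x axis and turns with the cap. Cap disc 212 mm across, top face 118 mm above the table
- pepper0: green bell pepper, one of up to five alike (some may be absent), slightly four-lobed, 58 mm across (it handles as round) with upright sides from 14 mm below to 15 mm above its middle, 56 mm high with a flat base plus a short thin stem, about 110 g. Origin at its middle, 28 mm above what it stands on; z along its axis towards the stem
- pepper1: green bell pepper, one of up to five alike (some may be absent), slightly four-lobed, 58 mm across (it handles as round) with upright sides from 14 mm below to 15 mm above its middle, 56 mm high with a flat base plus a short thin stem, about 110 g. Origin at its middle, 28 mm above what it stands on; z along its axis towards the stem
- pepper2: green bell pepper, one of up to five alike (some may be absent), slightly four-lobed, 58 mm across (it handles as round) with upright sides from 14 mm below to 15 mm above its middle, 56 mm high with a flat base plus a short thin stem, about 110 g. Origin at its middle, 28 mm above what it stands on; z along its axis towards the stem
- pepper3: green bell pepper, one of up to five alike (some may be absent), slightly four-lobed, 58 mm across (it handles as round) with upright sides from 14 mm below to 15 mm above its middle, 56 mm high with a flat base plus a short thin stem, about 110 g. Origin at its middle, 28 mm above what it stands on; z along its axis towards the stem
- pepper4: green bell pepper, one of up to five alike (some may be absent), slightly four-lobed, 58 mm across (it handles as round) with upright sides from 14 mm below to 15 mm above its middle, 56 mm high with a flat base plus a short thin stem, about 110 g. Origin at its middle, 28 mm above what it stands on; z along its axis towards the stem
- shaker: glass shaker jar 44 mm across, 90 mm high, stands among the peppers; origin under its middle. Leave alone
- jug: white plastic jug 80 mm across, 120 mm high with a handle, at the back left; origin under its middle. Leave alone
- sauce: yellow sauce bottle 60 mm across, 170 mm high, front left; origin under its middle. Leave alone
- spatula: spatula lying flat behind the carrier. Leave alone
- bowl: steel bowl 180 mm across, 70 mm high, behind on the right; origin under its middle. Leave alone
- relish: green glass jar 72 mm across, 110 mm high, front right; origin under its middle. Leave alone
Mind the look-alikes: they are no part of the job. Leave any orange or pink look-alike of the pepper3 alone.

How it is judged:
By the outcome, as a careful person would: the job done as asked, in the order asked, and still so for the second after the job is handed in, with the robot touching nothing.
Of pepper0, pepper1, pepper2, pepper3, pepper4 only 3 to 5 are there at a start; the rules pass over those that are not, and their reading is None.
At some moment in a run one of pepper0, pepper1, pepper2, pepper3, pepper4 may be knocked a few centimetres aside while the robot is not near it.
It also fails if it takes over 210 s, if anything falls off the work surface, if the arm or the gripper's body presses on something with over 40 N, if the wrist force passes 120 N, or if a joint passes its speed limit or range.

## Working session

There is one attempt and no reset: what is moved stays moved. The work goes in short steps, Python scripts to look and compute and a tool call to move; the robot and the scene stay as the last step left them, time stands still between calls to the robot, and variables do not carry over. Pictures are saved under pics/ and viewed, about 12 in all and at most 16, crops included, and the job is handed in when it is done.

Besides the shell and the picture viewer there is one more tool, called after "Call:" as name([rows], argument=value, ...), one row to a line, values as JSON. servo_tool: Moves the arm, as the interface text tells. Its arguments: {"type":"object","properties":{"commands":{"type":"array","items":{"type":"object","properties":{"dx":{"type":"number"},"dy":{"type":"number"},"dz":{"type":"number"},"rx":{"type":"number"},"ry":{"type":"number"},"rz":{"type":"number"},"hand":{"type":"number"}}}},"force":{"type":"number"}},"required":["commands"]}

```bash
mkdir -p pics; ls; python3 - <<'E'
from cell import *
import cv2
print(sense())
for n in ("scene","side","wrist"):
    c=get_calibration(n); print(n,c)
    cv2.imwrite(f"pics/{n}0.png",get_image(n)[:,:,::-1])
E
```

```text
pics
{'t': 0.0, 'joint_pos': array([ 1.28600279e+00,  2.38799652e-01, -1.42665981e-02,  1.31919001e+00,
        1.84675698e-05,  1.57080386e+00]), 'joint_velocities': array([-0.00015291,  0.00016167, -0.00066109,  0.00246327,  0.00011939,
       -0.00029565]), 'effort': array([ 1.36919251e-03, -5.38775396e+01,  3.46432579e+01,  1.84099842e-02,
        1.34055840e-04, -1.19317122e-05]), 'eef_pos': array([147.38096953, 503.45397663, 230.6629158 ]), 'tool_rot': array([ 2.51353368e+00,  1.88317361e+00, -1.85216949e-03]), 'force': array([-0.12603897,  0.41037597,  1.05885426]), 'ft_torque': array([0.01290216, 0.03013997, 0.02873834]), 'gripper_width': 85.34836951306971}
scene {'K': array([[603.56688607,   0.        , 316.7750592 ],
       [  0.        , 603.56688607, 240.3592778 ],
       [  0.        ,   0.        ,   1.        ]]), 'k1': -0.06295307925736032, 'R': array([[-0.82350121,  0.56731243, -0.00153532],
       [ 0.41477615,  0.60023133, -0.6838736 ],
       [-0.38704845, -0.56380755, -0.72959889]]), 't': array([ 393.49555791, -137.72745225, 1771.73090326])}
side {'K': array([[614.23748177,   0.        , 323.48629797],
       [  0.        , 614.23748177, 249.53266054],
       [  0.        ,   0.        ,   1.        ]]), 'k1': -0.1497219624489094, 'R': array([[-0.96927317, -0.24529469, -0.01844003],
       [-0.15534194,  0.66850324, -0.72730482],
       [ 0.19073123, -0.70209254, -0.68606681]]), 't': array([ 503.75145993,  152.51300381, 1736.14963767])}
wrist {'K': array([[365.78634104,   0.        , 317.86079344],
       [  0.        , 365.78634104, 240.0628689 ],
       [  0.        ,   0.        ,   1.        ]]), 'k1': -0.059229736648538464, 'R': array([[ 2.80499863e-01,  9.59853594e-01, -9.51062881e-04],
       [ 9.09926288e-01, -2.65593847e-01,  3.18581321e-01],
       [ 3.05538830e-01, -9.02274143e-02, -9.47895056e-01]]), 't': array([-524.54238869,  -41.4679386 ,  380.52374552])}
```

View pics/scene0.png

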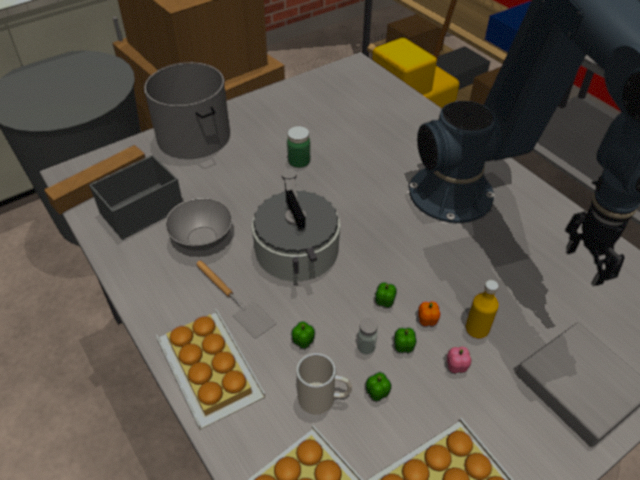

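View pics/side0.png

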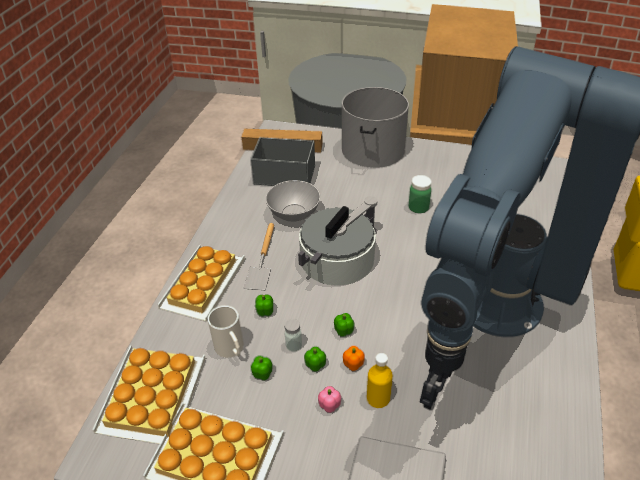

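The scene view shows four green peppers at (386,294), (404,340), (378,386) and (303,334). In the side view they are at (344,324), (315,358), (261,367) and (264,305). The carrier is at (297,235) in scene and (338,243) in side. The orange and pink look-alikes stay put. Next is an enlarged crop of the carrier and a triangulation.

```bash
cat > h.py <<'E'
import numpy as np, cv2
from cell import *
from scipy.spatial.transform import Rotation as Rn
from scipy.optimize import least_squares
C={n:get_calibration(n) for n in("scene","side")}
def ray(c,p):
    d=(np.array(p,float)-c["K"][:2,2])/c["K"][0,0]
    u=d.copy()
    for _ in range(20): u=d/(1+c["k1"]*(u@u))
    R=c["R"]; v=R.T@np.r_[u,1]; return -R.T@c["t"], v/np.linalg.norm(v)
def tri(obs):
    A=np.zeros((3,3));b=np.zeros(3);L=[]
    for c,p in obs:
        o,d=ray(c,p);M=np.eye(3)-np.outer(d,d);A+=M;b+=M@o;L.append((M,o))
    X=np.linalg.solve(A,b); return X,[round(float(np.linalg.norm(M@(X-o))),1) for M,o in L]
def onz(c,p,z):
    o,d=ray(c,p); return o+d*(z-o[2])/d[2]
def proj(c,X):
    x=c["R"]@np.asarray(X,float)+c["t"]; u=x[:2]/x[2]; return c["K"][0,0]*u*(1+c["k1"]*(u@u))+c["K"][:2,2]
def green(im):
    h=cv2.cvtColor(im,cv2.COLOR_RGB2HSV)
    m=cv2.inRange(h,(45,150,25),(75,255,255))
    n,l,s,ce=cv2.connectedComponentsWithStats(m)
    return [(ce[i].round(1),s[i].tolist()) for i in range(1,n) if s[i,4]>60]
def tool(dw,rz=0):
    """world shift mm -> tool shift cm"""
    s=sense(); R=Rn.from_rotvec(s["tool_rot"]).as_matrix(); return (R.T@np.asarray(dw)/10).round(2)
E
python3 - <<'E'
from h import *
ims={}
for n,(x,y) in (("scene",(237,165)),("side",(280,185))):
    im=cv2.imread(f"pics/{n}0.png")
    for g in green(im[:,:,::-1]): print(n,g, onz(C[n],g[0],28).round())
    ims[n]=cv2.resize(im[y:y+120,x:x+120],(400,400),interpolation=cv2.INTER_CUBIC)
cv2.imwrite("pics/crop0.png",np.hstack([ims["scene"],ims["side"]]))
E
```

```text
scene (array([385.2, 294.7]), [376, 283, 20, 24, 354]) [411. 199.  28.]
scene (array([302.8, 334.8]), [292, 322, 22, 26, 393]) [643. 183.  28.]
scene (array([404.5, 340.1]), [395, 329, 21, 23, 401]) [458. 328.  28.]
scene (array([377.9, 386.4]), [367, 373, 24, 27, 454]) [583. 388.  28.]
side (array([264.2, 305.1]), [256, 295, 17, 21, 305]) [643. 184.  28.]
side (array([343.6, 324.5]), [334, 313, 20, 23, 334]) [412. 201.  28.]
side (array([314.9, 358.8]), [305, 347, 21, 24, 360]) [459. 330.  28.]
side (array([261.3, 367.8]), [251, 356, 21, 24, 368]) [584. 389.  28.]
```

View pics/crop0.png

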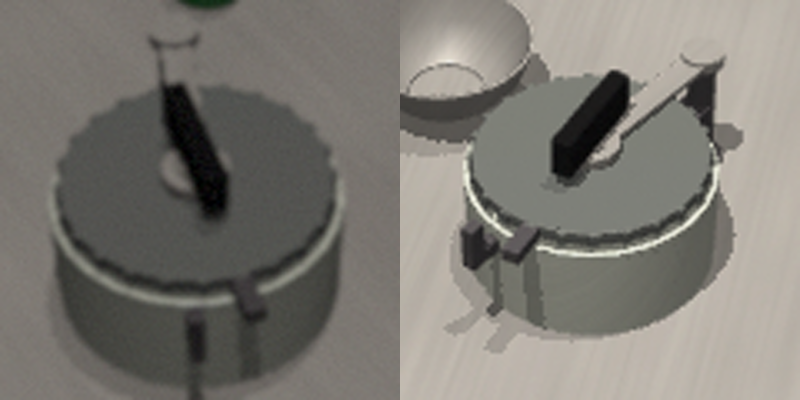

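```bash
python3 - <<'E'
from h import *
S=lambda x,y:(237+x/3.3333,165+y/3.3333)
D=lambda x,y:(280+(x-400)/3.3333,185+y/3.3333)
P={"post":(S(175,40),D(705,50)),"keeper":(S(197,316),D(472,228)),"lugtip":(S(254,312),D(518,252)),
"gfar":(S(178,88),D(622,76)),"gnear":(S(213,185),D(562,144))}
X={}
for k,(a,b) in P.items():
    X[k],r=tri([(C["scene"],a),(C["side"],b)]);print(k,X[k].round(1),r,"scene z?",)
for n,w in(("scene",[S(52,200),S(345,195)]),("side",[D(466,165),D(718,165)])):
    print(n,[onz(C[n],p,100).round(1) for p in w])
d=X["keeper"]-X["post"];print("yaw",np.arctan2(d[1],d[0]),np.linalg.norm(d[:2]), "mid",X["post"]+d*160/298)
g=X["gnear"]-X["gfar"];print("gripyaw",np.arctan2(g[1],g[0]),np.linalg.norm(g),(X["gnear"]+X["gfar"])/2)
E
```

```text
post [ 421.3 -214.2  125.2] [5.1, 5.1] scene z?
keeper [569.3  46.3 116.1] [0.4, 0.4] scene z?
lugtip [527.3  56.4 104.9] [1.0, 1.0] scene z?
gfar [ 477.  -119.1  165.9] [0.4, 0.4] scene z?
gnear [508.5 -24.  159.6] [2.0, 2.0] scene z?
scene [array([ 588.4, -128.7,  100. ]), array([400.2,  -5.2, 100. ])]
side [array([601.7, -46. , 100. ]), array([384.3, -96.3, 100. ])]
yaw 1.0540381159895196 299.5898733746949 mid [500.79409147 -74.31453438 120.32277886]
gripyaw 1.2504673701787532 100.35890283506201 [492.76959781 -71.52981938 162.76189963]
```

```bash
cat >> h.py <<'E'
def pose(p,yaw):
    x=np.array([np.cos(yaw),np.sin(yaw),0]);z=np.array([0,0,-1.]);T=np.eye(4)
    T[:3,:3]=np.c_[x,np.cross(z,x),z];T[:3,3]=p;return T
def cur():
    s=sense();T=np.eye(4);T[:3,:3]=Rn.from_rotvec(s["tool_rot"]).as_matrix();T[:3,3]=s["eef_pos"];return T
def rel(A,B):
    D=np.linalg.inv(A)@B
    return dict(zip(("dx","dy","dz","rx","ry","rz"),[round(float(v),3) for v in np.r_[D[:3,3]/10,Rn.from_matrix(D[:3,:3]).as_rotvec()]]))
def plan(wps,mm=180,rad=.55):
    """wps: list of (xyz,yaw); prints per-call deltas (to the end of the call)"""
    T=cur();y=np.arctan2(T[1,0],T[0,0]);p=T[:3,3]
    for q,w in wps:
        n=max(1,int(np.ceil(max(np.linalg.norm(np.array(q)-p)/mm,abs(w-y)/rad))))
        for k in range(1,n+1):
            B=pose(p+(np.array(q)-p)*k/n,y+(w-y)*k/n);print(rel(T,B));T=B
        p,y=np.array(q,float),w
E
python3 - <<'E'
from h import *
print(cur().round(3)); c=get_calibration("wrist"); print(np.linalg.inv(cur())@np.r_[-c["R"].T@c["t"],1])
plan([((147,503,330),1.286),((440,-60,330),-0.32)],rad=.5)
E
```

```text
[[ 2.81000e-01  9.60000e-01 -0.00000e+00  1.47431e+02]
 [ 9.60000e-01 -2.81000e-01 -1.00000e-03  5.03555e+02]
 [-1.00000e-03  0.00000e+00 -1.00000e+00  2.30820e+02]
 [ 0.00000e+00  0.00000e+00  0.00000e+00  1.00000e+00]]
[ 3.68597249e-02 -8.21850697e+01 -1.42666507e+02  1.00000000e+00]
{'dx': -0.076, 'dy': -0.026, 'dz': -9.918, 'rx': 0.0, 'ry': 0.001, 'rz': -0.0}
{'dx': -11.45, 'dy': 10.984, 'dz': 0.0, 'rx': 0.0, 'ry': 0.0, 'rz': 0.401}
{'dx': -6.247, 'dy': 14.586, 'dz': 0.0, 'rx': 0.0, 'ry': 0.0, 'rz': 0.402}
{'dx': -0.05, 'dy': 15.867, 'dz': 0.0, 'rx': 0.0, 'ry': 0.0, 'rz': 0.402}
{'dx': 6.155, 'dy': 14.625, 'dz': 0.0, 'rx': 0.0, 'ry': 0.0, 'rz': 0.402}
```

Call:
servo_tool([
  {"dz": -4, "hand": -1},
  {"dz": -8},
  {"dz": -10},
  {"dz": -10},
])

```text
validation failed for argument at $.co...
```

Call:
servo_tool([
  {"dx": -11.45, "dy": 11, "rz": 0.4},
  {"dx": -11.45, "dy": 11, "rz": 0.4},
  {"dx": -11.45, "dy": 11, "rz": 0.4},
  {"dx": -11.45, "dy": 11, "rz": 0.4},
  {"dx": -11.45, "dy": 11, "rz": 0.4},
])

```text
validation failed for argument at $.co...
```

Call:
servo_tool([
  {"dx": -6.25, "dy": 14.6, "rz": 0.4},
  {"dx": -6.25, "dy": 14.6, "rz": 0.4},
  {"dx": -6.25, "dy": 14.6, "rz": 0.4},
  {"dx": -6.25, "dy": 14.6, "rz": 0.4},
  {"dx": -6.25, "dy": 14.6, "rz": 0.4},
])

```text
validation failed for argument at $.co...
```

Call:
servo_tool([
  {"dx": 0, "dy": 15.9, "rz": 0.4},
  {"dx": 0, "dy": 15.9, "rz": 0.4},
  {"dx": 0, "dy": 15.9, "rz": 0.4},
  {"dx": 0, "dy": 15.9, "rz": 0.4},
  {"dx": 0, "dy": 15.9, "rz": 0.4},
])

```text
validation failed for argument at $.co...
```

Call:
servo_tool([
  {"dx": 6.2, "dy": 14.6, "rz": 0.4},
  {"dx": 6.2, "dy": 14.6, "rz": 0.4},
  {"dx": 6.2, "dy": 14.6, "rz": 0.4},
  {"dx": 6.2, "dy": 14.6, "rz": 0.4},
  {"dx": 6.2, "dy": 14.6, "rz": 0.4},
])

```text
validation failed for argument at $.co...
```

```bash
python3 - <<'E'
from h import *
print(cur().round(3))
c=get_calibration("wrist"); np.save("w1.npy",c,allow_pickle=True)
cv2.imwrite("pics/w1.png",get_image("wrist")[:,:,::-1])
E
```

```text
[[ 2.81000e-01  9.60000e-01 -0.00000e+00  1.47431e+02]
 [ 9.60000e-01 -2.81000e-01 -1.00000e-03  5.03555e+02]
 [-1.00000e-03  0.00000e+00 -1.00000e+00  2.30820e+02]
 [ 0.00000e+00  0.00000e+00  0.00000e+00  1.00000e+00]]
```

View pics/w1.png

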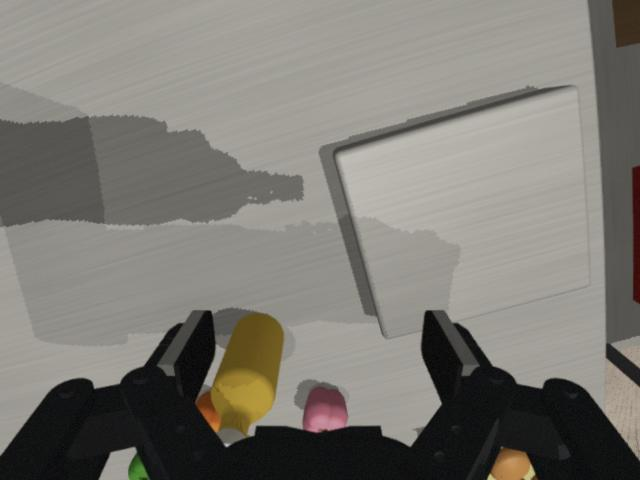

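The move calls were refused: each row seems to need all seven fields. The picture therefore still shows the start pose (sauce bottle, pink look-alike and tray). I'll retry with full rows.

Call:
servo_tool([
  {"dx": 0, "dy": 0, "dz": -4, "rx": 0, "ry": 0, "rz": 0, "hand": -1},
  {"dx": 0, "dy": 0, "dz": -8, "rx": 0, "ry": 0, "rz": 0, "hand": -1},
  {"dx": 0, "dy": 0, "dz": -10, "rx": 0, "ry": 0, "rz": 0, "hand": -1},
  {"dx": 0, "dy": 0, "dz": -10, "rx": 0, "ry": 0, "rz": 0, "hand": -1},
], force=40)

```text
t: 0.53
eef_pos: [147.9, 505.0, 335.4]
tool_rot: [-2.511, -1.882, -0.007]
force: [0.2, -0.6, 0.9]
gripper_width: 85.3
```

Call:
servo_tool([
  {"dx": -11.45, "dy": 11, "dz": 0, "rx": 0, "ry": 0, "rz": 0.4, "hand": -1},
  {"dx": -11.45, "dy": 11, "dz": 0, "rx": 0, "ry": 0, "rz": 0.4, "hand": -1},
  {"dx": -11.45, "dy": 11, "dz": 0, "rx": 0, "ry": 0, "rz": 0.4, "hand": -1},
  {"dx": -11.45, "dy": 11, "dz": 0, "rx": 0, "ry": 0, "rz": 0.4, "hand": -1},
  {"dx": -11.45, "dy": 11, "dz": 0, "rx": 0, "ry": 0, "rz": 0.4, "hand": -1},
])

```text
t: 0.95
eef_pos: [222.5, 359.8, 335.2]
tool_rot: [-2.839, -1.338, -0.007]
force: [-0.7, 0.7, 1.2]
gripper_width: 85.7
```

Call:
servo_tool([
  {"dx": -6.25, "dy": 14.6, "dz": 0, "rx": 0, "ry": 0, "rz": 0.4, "hand": -1},
  {"dx": -6.25, "dy": 14.6, "dz": 0, "rx": 0, "ry": 0, "rz": 0.4, "hand": -1},
  {"dx": -6.25, "dy": 14.6, "dz": 0, "rx": 0, "ry": 0, "rz": 0.4, "hand": -1},
  {"dx": -6.25, "dy": 14.6, "dz": 0, "rx": 0, "ry": 0, "rz": 0.4, "hand": -1},
  {"dx": -6.25, "dy": 14.6, "dz": 0, "rx": 0, "ry": 0, "rz": 0.4, "hand": -1},
])

```text
t: 1.37
eef_pos: [297.2, 213.8, 334.5]
tool_rot: [-3.052, -0.735, -0.006]
force: [-0.5, 1.4, -0.1]
gripper_width: 85.2
```

Call:
servo_tool([
  {"dx": 0, "dy": 15.9, "dz": 0, "rx": 0, "ry": 0, "rz": 0.4, "hand": -1},
  {"dx": 0, "dy": 15.9, "dz": 0, "rx": 0, "ry": 0, "rz": 0.4, "hand": -1},
  {"dx": 0, "dy": 15.9, "dz": 0, "rx": 0, "ry": 0, "rz": 0.4, "hand": -1},
  {"dx": 0, "dy": 15.9, "dz": 0, "rx": 0, "ry": 0, "rz": 0.4, "hand": -1},
  {"dx": 0, "dy": 15.9, "dz": 0, "rx": 0, "ry": 0, "rz": 0.4, "hand": -1},
])

```text
t: 1.78
eef_pos: [371.8, 67.4, 333.7]
tool_rot: [-3.139, -0.101, -0.006]
force: [-0.4, 1.0, -0.4]
gripper_width: 85.3
```

Call:
servo_tool([
  {"dx": 6.2, "dy": 14.6, "dz": 0, "rx": 0, "ry": 0, "rz": 0.4, "hand": -1},
  {"dx": 6.2, "dy": 14.6, "dz": 0, "rx": 0, "ry": 0, "rz": 0.4, "hand": -1},
  {"dx": 6.2, "dy": 14.6, "dz": 0, "rx": 0, "ry": 0, "rz": 0.4, "hand": -1},
  {"dx": 6.2, "dy": 14.6, "dz": 0, "rx": 0, "ry": 0, "rz": 0.4, "hand": -1},
  {"dx": 6.2, "dy": 14.6, "dz": 0, "rx": 0, "ry": 0, "rz": 0.4, "hand": -1},
])

```text
t: 2.2
eef_pos: [445.5, -78.6, 332.4]
tool_rot: [-3.096, 0.534, -0.004]
force: [-1.0, 0.3, -0.6]
gripper_width: 85.6
```

```bash
python3 - <<'E'
from h import *
print(sense()["joint_velocities"].round(3),cur().round(3))
c=get_calibration("wrist"); np.save("w1.npy",c,allow_pickle=True)
cv2.imwrite("pics/w1.png",get_image("wrist")[:,:,::-1])
E
```

```text
[ 0.079 -0.042 -0.047  0.029  0.032  0.044] [[ 9.42000e-01 -3.35000e-01  3.00000e-03  4.45517e+02]
 [-3.35000e-01 -9.42000e-01 -0.00000e+00 -7.85920e+01]
 [ 3.00000e-03 -1.00000e-03 -1.00000e+00  3.32370e+02]
 [ 0.00000e+00  0.00000e+00  0.00000e+00  1.00000e+00]]
```

View pics/w1.png

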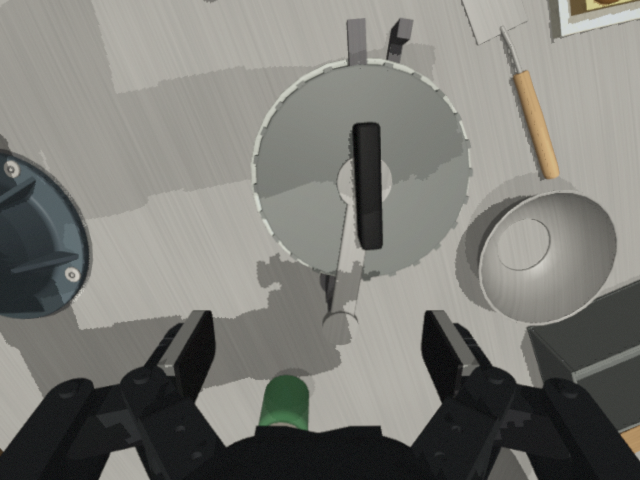

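```bash
python3 - <<'E'
from h import *
c=np.load("w1.npy",allow_pickle=True).item()
a,b=onz(c,(367.5,124),170),onz(c,(371.5,248),170); print(a,b,(a+b)/2,np.arctan2(*(a-b)[1::-1]),np.linalg.norm(a-b))
print("disc118 L R T B",[onz(c,p,118).round(1) for p in((254,165),(470,165),(362,62),(362,275))])
po=onz(c,(341,318),128);k=onz(c,(404,22),118);print("post",po,"keeper",k,np.arctan2(*(k-po)[1::-1]),np.linalg.norm(k-po))
print("lug",onz(c,(357,20),112),"relish base",onz(c,(290,380),110))
# consistency scene bar centre
X,r=tri([(c,(369.5,186)),(C["scene"],(237+196/3.3333,165+136/3.3333)),(C["side"],(280+192/3.3333,185+110/3.3333))]);print(X,r)
E
```

```text
[509.1792208  -18.76534185 170.        ] [ 481.35546987 -120.77277733  170.        ] [495.26734533 -69.76905959 170.        ] 1.3045119656616513 105.73399646494084
disc118 L R T B [array([400.7, -21.5, 118. ]), array([599. , -91.2, 118. ]), array([526.9,  31.3, 118. ]), array([ 464.5, -167.1,  118. ])]
post [ 428.21809333 -203.29867722  128.        ] keeper [571.91205079  50.55934697 118.        ] 1.055721313376784 291.87642908451375
lug [534.30950821  66.53090854 112.        ] relish base [ 340.13380564 -275.19517     110.        ]
[494.2198664  -68.4165626  165.01511852] [2.1, 0.9, 2.2]
```

```bash
python3 - <<'E'
from h import *
plan([((495.5,-69.5,250),-.266),((495.5,-69.5,139),-.266)])
E
```

```text
{'dx': 4.599, 'dy': -2.35, 'dz': 8.261, 'rx': -0.002, 'ry': -0.001, 'rz': -0.074}
{'dx': 0.0, 'dy': -0.0, 'dz': 11.1, 'rx': 0.0, 'ry': 0.0, 'rz': 0.0}
```

Call:
servo_tool([
  {"dx": 2.3, "dy": -1.2, "dz": 4, "rx": 0, "ry": 0, "rz": -0.074, "hand": -1},
  {"dx": 4.6, "dy": -2.35, "dz": 8.2, "rx": -0.002, "ry": -0.001, "rz": -0.074, "hand": -1},
  {"dx": 4.6, "dy": -2.35, "dz": 8.2, "rx": -0.002, "ry": -0.001, "rz": -0.074, "hand": -1},
  {"dx": 4.6, "dy": -2.35, "dz": 8.2, "rx": -0.002, "ry": -0.001, "rz": -0.074, "hand": -1},
])

```text
t: 2.58
eef_pos: [495.0, -67.8, 246.7]
tool_rot: [3.114, -0.412, -0.009]
force: [-0.0, -0.1, -1.0]
gripper_width: 85.4
```

```bash
python3 - <<'E'
from h import *
print(cur().round(3));plan([((495.5,-69.5,139),-.266)],mm=200)
E
```

```text
[[ 9.6600e-01 -2.6000e-01 -6.0000e-03  4.9496e+02]
 [-2.6000e-01 -9.6600e-01  1.0000e-03 -6.7821e+01]
 [-6.0000e-03  1.0000e-03 -1.0000e+00  2.4674e+02]
 [ 0.0000e+00  0.0000e+00  0.0000e+00  1.0000e+00]]
{'dx': 0.158, 'dy': 0.14, 'dz': 10.773, 'rx': 0.001, 'ry': 0.006, 'rz': 0.003}
```

Call:
servo_tool([
  {"dx": 0.1, "dy": 0.14, "dz": 3, "rx": 0.001, "ry": 0.006, "rz": 0.003, "hand": -1},
  {"dx": 0.15, "dy": 0.14, "dz": 6, "rx": 0.001, "ry": 0.006, "rz": 0.003, "hand": -1},
  {"dx": 0.15, "dy": 0.14, "dz": 9, "rx": 0.001, "ry": 0.006, "rz": 0.003, "hand": -1},
  {"dx": 0.15, "dy": 0.14, "dz": 10.7, "rx": 0.001, "ry": 0.006, "rz": 0.003, "hand": -1},
  {"dx": 0.15, "dy": 0.14, "dz": 10.7, "rx": 0.001, "ry": 0.006, "rz": 0.003, "hand": -1},
])

```text
t: 3.0
eef_pos: [493.0, -68.3, 137.7]
tool_rot: [-3.114, 0.414, 0.007]
force: [-0.4, 0.6, -0.3]
gripper_width: 85.3
```

Call:
servo_tool([
  {"dx": 0, "dy": 0, "dz": 0, "rx": 0, "ry": 0, "rz": 0, "hand": 1},
  {"dx": 0, "dy": 0, "dz": 0, "rx": 0, "ry": 0, "rz": 0, "hand": 1},
  {"dx": 0, "dy": 0, "dz": 0, "rx": 0, "ry": 0, "rz": 0, "hand": 1},
  {"dx": 0, "dy": 0, "dz": 0, "rx": 0, "ry": 0, "rz": 0, "hand": 1},
  {"dx": 0, "dy": 0, "dz": 0, "rx": 0, "ry": 0, "rz": 0, "hand": 1},
], force=60)

```text
t: 3.42
eef_pos: [493.6, -68.3, 138.8]
tool_rot: [-3.114, 0.414, 0.004]
force: [-0.3, 0.0, 0.1]
gripper_width: 25.5
```

Call:
servo_tool([
  {"dx": 0, "dy": 0, "dz": 0, "rx": 0, "ry": 0, "rz": 0, "hand": 1},
  {"dx": 0, "dy": 0, "dz": 0, "rx": 0, "ry": 0, "rz": 0, "hand": 1},
  {"dx": 0, "dy": 0, "dz": 0, "rx": 0, "ry": 0, "rz": 0, "hand": 1},
  {"dx": 0, "dy": 0, "dz": 0, "rx": 0, "ry": 0, "rz": 0, "hand": 1},
])

```text
t: 3.75
eef_pos: [496.0, -68.9, 139.3]
tool_rot: [3.114, -0.414, 0.002]
force: [8.7, -2.8, -6.8]
gripper_width: 18.7
```

```bash
python3 - <<'E'
from h import *
print(cur().round(3),sense()["force"],sense()["ft_torque"])
E
```

```text
[[ 9.65000e-01 -2.62000e-01  2.00000e-03  4.96026e+02]
 [-2.62000e-01 -9.65000e-01 -0.00000e+00 -6.89270e+01]
 [ 2.00000e-03 -0.00000e+00 -1.00000e+00  1.39337e+02]
 [ 0.00000e+00  0.00000e+00  0.00000e+00  1.00000e+00]] [ 8.65364638 -2.82484159 -6.7782689 ] [-0.40598142 -1.36275979 -0.01944703]
```

Call:
servo_tool([
  {"dx": 0, "dy": 0, "dz": 0, "rx": 0, "ry": 0, "rz": -0.08, "hand": 1},
  {"dx": 0, "dy": 0, "dz": 0, "rx": 0, "ry": 0, "rz": -0.16, "hand": 1},
  {"dx": 0, "dy": 0, "dz": 0, "rx": 0, "ry": 0, "rz": -0.24, "hand": 1},
  {"dx": 0, "dy": 0, "dz": 0, "rx": 0, "ry": 0, "rz": -0.32, "hand": 1},
  {"dx": 0, "dy": 0, "dz": 0, "rx": 0, "ry": 0, "rz": -0.4, "hand": 1},
])

```text
t: 4.17
eef_pos: [495.4, -69.0, 139.3]
tool_rot: [3.134, 0.218, 0.0]
force: [-0.7, -0.9, -2.6]
gripper_width: 19.3
```

Call:
servo_tool([
  {"dx": 0, "dy": 0, "dz": 0, "rx": 0, "ry": 0, "rz": -0.08, "hand": 1},
  {"dx": 0, "dy": 0, "dz": 0, "rx": 0, "ry": 0, "rz": -0.16, "hand": 1},
  {"dx": 0, "dy": 0, "dz": 0, "rx": 0, "ry": 0, "rz": -0.24, "hand": 1},
  {"dx": 0, "dy": 0, "dz": 0, "rx": 0, "ry": 0, "rz": -0.32, "hand": 1},
  {"dx": 0, "dy": 0, "dz": 0, "rx": 0, "ry": 0, "rz": -0.4, "hand": 1},
])

```text
t: 4.58
eef_pos: [494.6, -69.2, 139.2]
tool_rot: [3.026, 0.842, -0.002]
force: [-2.7, -1.6, -1.0]
gripper_width: 19.0
```

Call:
servo_tool([
  {"dx": 0, "dy": 0, "dz": 0, "rx": 0, "ry": 0, "rz": -0.08, "hand": 1},
  {"dx": 0, "dy": 0, "dz": 0, "rx": 0, "ry": 0, "rz": -0.16, "hand": 1},
  {"dx": 0, "dy": 0, "dz": 0, "rx": 0, "ry": 0, "rz": -0.24, "hand": 1},
  {"dx": 0, "dy": 0, "dz": 0, "rx": 0, "ry": 0, "rz": -0.32, "hand": 1},
  {"dx": 0, "dy": 0, "dz": 0, "rx": 0, "ry": 0, "rz": -0.4, "hand": 1},
])

```text
t: 5.0
eef_pos: [494.0, -69.8, 139.3]
tool_rot: [2.797, 1.43, -0.005]
force: [-3.2, -1.6, -0.8]
gripper_width: 19.2
```

```bash
python3 - <<'E'
from h import *
T=cur();print(T.round(3),np.arctan2(T[1,0],T[0,0]),sense()["force"],sense()["ft_torque"],sense()["joint_pos"])
cv2.imwrite("pics/s2.png",cv2.resize(get_image("scene")[150:300,200:400,::-1],(800,600)))
E
```

```text
[[ 5.85000e-01  8.11000e-01 -2.00000e-03  4.93990e+02]
 [ 8.11000e-01 -5.85000e-01 -2.00000e-03 -6.97640e+01]
 [-3.00000e-03 -1.00000e-03 -1.00000e+00  1.39252e+02]
 [ 0.00000e+00  0.00000e+00  0.00000e+00  1.00000e+00]] 0.9456166227077317 [-3.16034329 -1.55870332 -0.77657077] [-0.50086155  0.36599211 -0.98669658] [-0.1390085   0.24535977 -0.24769512  1.07996151 -0.00209645  0.48617495]
```

View pics/s2.png

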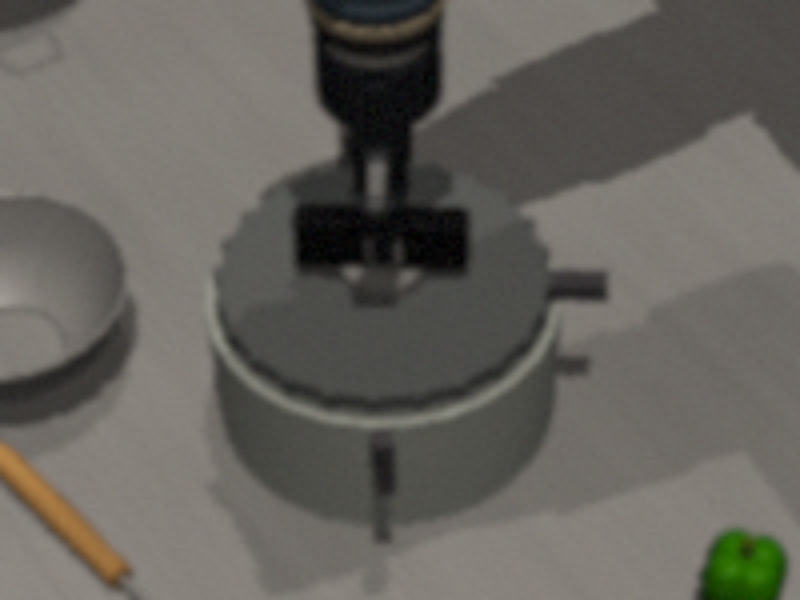

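Unscrewed by 1.21 rad: the lug has turned to (580,285) in the crop, well clear of the keeper at (383,460). Next is the swing; the steps are identical in the tool frame.

```bash
python3 - <<'E'
from h import *
piv=np.array([416.5,-208.5]);T=cur();a0=np.arctan2(*(T[:2,3]-piv)[::-1]);r=np.linalg.norm(T[:2,3]-piv);print(a0,r)
y=np.arctan2(T[1,0],T[0,0]);z=T[2,3]
c=np.array([495,-69.3]);a0=1.055
P=lambda s:pose(np.r_[c-160*np.array([np.cos(a0),np.sin(a0)])+160*np.array([np.cos(a0-s),np.sin(a0-s)]),z],y-s)
for k in range(1,6):print(rel(P(0),P(.08*k)))
E
```

```text
1.0614220978107263 158.90843895533328
{'dx': 0.083, 'dy': 1.277, 'dz': 0.0, 'rx': 0.0, 'ry': 0.0, 'rz': 0.08}
{'dx': 0.063, 'dy': 2.556, 'dz': 0.0, 'rx': 0.0, 'ry': 0.0, 'rz': 0.16}
{'dx': -0.059, 'dy': 3.83, 'dz': 0.0, 'rx': 0.0, 'ry': 0.0, 'rz': 0.24}
{'dx': -0.282, 'dy': 5.09, 'dz': 0.0, 'rx': 0.0, 'ry': 0.0, 'rz': 0.32}
{'dx': -0.605, 'dy': 6.329, 'dz': 0.0, 'rx': 0.0, 'ry': 0.0, 'rz': 0.4}
```

Call:
servo_tool([
  {"dx": 0.08, "dy": 1.28, "dz": 0, "rx": 0, "ry": 0, "rz": 0.08, "hand": 1},
  {"dx": 0.06, "dy": 2.56, "dz": 0, "rx": 0, "ry": 0, "rz": 0.16, "hand": 1},
  {"dx": -0.06, "dy": 3.83, "dz": 0, "rx": 0, "ry": 0, "rz": 0.24, "hand": 1},
  {"dx": -0.28, "dy": 5.09, "dz": 0, "rx": 0, "ry": 0, "rz": 0.32, "hand": 1},
  {"dx": -0.6, "dy": 6.33, "dz": 0, "rx": 0, "ry": 0, "rz": 0.4, "hand": 1},
])

```text
t: 5.47
eef_pos: [544.4, -108.5, 139.4]
tool_rot: [-3.021, -0.846, -0.004]
force: [11.1, 20.7, -5.4]
gripper_width: 19.2
```

Call:
servo_tool([
  {"dx": 0.08, "dy": 1.28, "dz": 0, "rx": 0, "ry": 0, "rz": 0.08, "hand": 1},
  {"dx": 0.06, "dy": 2.56, "dz": 0, "rx": 0, "ry": 0, "rz": 0.16, "hand": 1},
  {"dx": -0.06, "dy": 3.83, "dz": 0, "rx": 0, "ry": 0, "rz": 0.24, "hand": 1},
  {"dx": -0.28, "dy": 5.09, "dz": 0, "rx": 0, "ry": 0, "rz": 0.32, "hand": 1},
  {"dx": -0.6, "dy": 6.33, "dz": 0, "rx": 0, "ry": 0, "rz": 0.4, "hand": 1},
])

```text
t: 5.88
eef_pos: [576.2, -164.1, 139.5]
tool_rot: [-3.125, -0.222, -0.013]
force: [19.7, 11.5, -10.1]
gripper_width: 18.9
```

```bash
python3 - <<'E'
from h import *
Q=np.array([(495.5,-69),(544.4,-108.5),(576.2,-164.1)])
f=least_squares(lambda c:np.hypot(*(Q-c).T)-160,[417,-208]);print(f.x,f.fun)
T=cur();y=np.arctan2(T[1,0],T[0,0]);print(T[:3,3],y,[np.arctan2(*(q-f.x)[::-1]) for q in Q],sense()["force"],sense()["ft_torque"])
E
```

```text
[ 423.24576276 -212.11335003] [ 0.31876296 -0.58207282  0.31307018]
[ 576.15143102 -164.12617137  139.47694637] 0.1416435653789472 [np.float64(1.1032569699752743), np.float64(0.7075159052548788), np.float64(0.30416584488369836)] [ 19.69217902  11.45982822 -10.08475117] [ 1.81388311 -2.71103909 -0.53003449]
```

```bash
python3 - <<'E'
from h import *
piv=np.array([423.2,-212.1]);T=cur();a0=.304;y=.1416
P=lambda s,r=160.5:pose(np.r_[piv+r*np.array([np.cos(a0-s),np.sin(a0-s)]),139.4],y-s)
for k in range(1,6):print(rel(P(0),P(.075*k)))
E
```

```text
{'dx': 0.15, 'dy': 1.194, 'dz': 0.0, 'rx': 0.0, 'ry': 0.0, 'rz': 0.075}
{'dx': 0.21, 'dy': 2.396, 'dz': 0.0, 'rx': 0.0, 'ry': 0.0, 'rz': 0.15}
{'dx': 0.18, 'dy': 3.599, 'dz': 0.0, 'rx': 0.0, 'ry': 0.0, 'rz': 0.225}
{'dx': 0.059, 'dy': 4.797, 'dz': 0.0, 'rx': 0.0, 'ry': 0.0, 'rz': 0.3}
{'dx': -0.15, 'dy': 5.982, 'dz': 0.0, 'rx': 0.0, 'ry': 0.0, 'rz': 0.375}
```

Call:
servo_tool([
  {"dx": 0.2, "dy": 1.19, "dz": 0, "rx": 0, "ry": 0, "rz": 0.075, "hand": 1},
  {"dx": 0.25, "dy": 2.4, "dz": 0, "rx": 0, "ry": 0, "rz": 0.15, "hand": 1},
  {"dx": 0.22, "dy": 3.6, "dz": 0, "rx": 0, "ry": 0, "rz": 0.225, "hand": 1},
  {"dx": 0.1, "dy": 4.8, "dz": 0, "rx": 0, "ry": 0, "rz": 0.3, "hand": 1},
  {"dx": -0.1, "dy": 5.98, "dz": 0, "rx": 0, "ry": 0, "rz": 0.375, "hand": 1},
])

```text
t: 6.3
eef_pos: [584.0, -223.6, 139.3]
tool_rot: [-3.109, 0.373, -0.01]
force: [1.0, 3.1, 2.2]
gripper_width: 19.2
```

Call:
servo_tool([
  {"dx": 0.2, "dy": 1.19, "dz": 0, "rx": 0, "ry": 0, "rz": 0.075, "hand": 1},
  {"dx": 0.25, "dy": 2.4, "dz": 0, "rx": 0, "ry": 0, "rz": 0.15, "hand": 1},
  {"dx": 0.22, "dy": 3.6, "dz": 0, "rx": 0, "ry": 0, "rz": 0.225, "hand": 1},
  {"dx": 0.1, "dy": 4.8, "dz": 0, "rx": 0, "ry": 0, "rz": 0.3, "hand": 1},
  {"dx": -0.1, "dy": 5.98, "dz": 0, "rx": 0, "ry": 0, "rz": 0.375, "hand": 1},
])

```text
t: 6.72
eef_pos: [569.1, -281.8, 139.2]
tool_rot: [-2.981, 0.953, -0.008]
force: [0.8, 3.3, 3.8]
gripper_width: 19.1
```

```bash
python3 - <<'E'
from h import *
T=cur();y=np.arctan2(T[1,0],T[0,0]);p=T[:2,3]-[423.2,-212.1];print(T[:3,3],y,np.hypot(*p),np.arctan2(p[1],p[0]),sense()["force"],sense()["ft_torque"])
E
```

```text
[ 569.13403187 -281.83431216  139.22410129] -0.6189434661593682 161.7393457116108 -0.4457696327075493 [0.820209   3.33106487 3.79362476] [ 0.07823383  0.76593823 -0.04112582]
```

Call:
servo_tool([
  {"dx": 0.15, "dy": 1.19, "dz": 0, "rx": 0, "ry": 0, "rz": 0.075, "hand": 1},
  {"dx": 0.2, "dy": 2.4, "dz": 0, "rx": 0, "ry": 0, "rz": 0.15, "hand": 1},
  {"dx": 0.17, "dy": 3.6, "dz": 0, "rx": 0, "ry": 0, "rz": 0.225, "hand": 1},
  {"dx": 0.05, "dy": 4.8, "dz": 0, "rx": 0, "ry": 0, "rz": 0.3, "hand": 1},
  {"dx": -0.1, "dy": 5.5, "dz": 0, "rx": 0, "ry": 0, "rz": 0.345, "hand": 1},
])

```text
t: 7.13
eef_pos: [536.9, -327.6, 139.3]
tool_rot: [-2.768, 1.46, -0.009]
force: [5.5, -1.6, 0.3]
gripper_width: 19.3
```

Call:
servo_tool([
  {"dx": 0, "dy": 0, "dz": 0, "rx": 0, "ry": 0, "rz": 0, "hand": -1},
  {"dx": 0, "dy": 0, "dz": 0, "rx": 0, "ry": 0, "rz": 0, "hand": -1},
  {"dx": 0, "dy": 0, "dz": 0, "rx": 0, "ry": 0, "rz": 0, "hand": -1},
  {"dx": 0, "dy": 0, "dz": 0, "rx": 0, "ry": 0, "rz": 0, "hand": -1},
  {"dx": 0, "dy": 0, "dz": 0, "rx": 0, "ry": 0, "rz": 0, "hand": -1},
])

```text
t: 7.55
eef_pos: [537.2, -327.1, 139.2]
tool_rot: [-2.769, 1.458, -0.009]
force: [-0.1, 0.6, 0.3]
gripper_width: 78.5
```

Call:
servo_tool([
  {"dx": 0, "dy": 0, "dz": -3, "rx": 0, "ry": 0, "rz": 0, "hand": -1},
  {"dx": 0, "dy": 0, "dz": -6, "rx": 0, "ry": 0, "rz": 0, "hand": -1},
  {"dx": 0, "dy": 0, "dz": -10, "rx": 0, "ry": 0, "rz": 0, "hand": -1},
  {"dx": 0, "dy": 0, "dz": -13, "rx": 0, "ry": 0, "rz": 0, "hand": -1},
  {"dx": 0, "dy": 0, "dz": -13, "rx": 0, "ry": 0, "rz": 0, "hand": -1},
])

```text
t: 7.97
eef_pos: [537.7, -328.8, 276.0]
tool_rot: [-2.77, 1.457, -0.023]
force: [-0.4, -0.0, 1.0]
gripper_width: 85.7
```

```bash
python3 - <<'E'
from h import *
T=cur();y=np.arctan2(T[1,0],T[0,0]);p=T[:2,3]-[423.2,-212.1];print(T[:3,3],y,np.hypot(*p),np.arctan2(p[1],p[0]),sense()["force"])
for n in("scene","side"):
  im=get_image(n);cv2.imwrite(f"pics/{n}3.png",im[:,:,::-1])
  for g in green(im): print(n,g, onz(C[n],g[0],28).round())
a=cv2.imread("pics/scene3.png")[150:410,220:440];b=cv2.imread("pics/side3.png")[150:410,210:430]
cv2.imwrite("pics/m3.png",cv2.resize(np.hstack([a,b]),(800,473)))
E
```

```text
[ 537.66761747 -328.83935932  276.01132488] -0.968605040083829 163.49591268679603 -0.7952234237729594 [-0.39758289 -0.01283968  1.01015323]
scene (array([385.2, 294.7]), [376, 283, 20, 24, 356]) [411. 199.  28.]
scene (array([302.8, 334.8]), [292, 322, 22, 26, 398]) [643. 183.  28.]
scene (array([404.5, 340.2]), [395, 328, 21, 24, 401]) [458. 329.  28.]
scene (array([377.8, 386.3]), [366, 373, 25, 27, 456]) [583. 387.  28.]
side (array([264.2, 305.1]), [256, 295, 17, 21, 306]) [643. 184.  28.]
side (array([343.5, 324.5]), [334, 313, 20, 23, 333]) [413. 201.  28.]
side (array([314.9, 358.8]), [305, 347, 21, 24, 360]) [459. 330.  28.]
side (array([261.3, 367.8]), [251, 356, 21, 24, 368]) [584. 389.  28.]
```

View pics/m3.png

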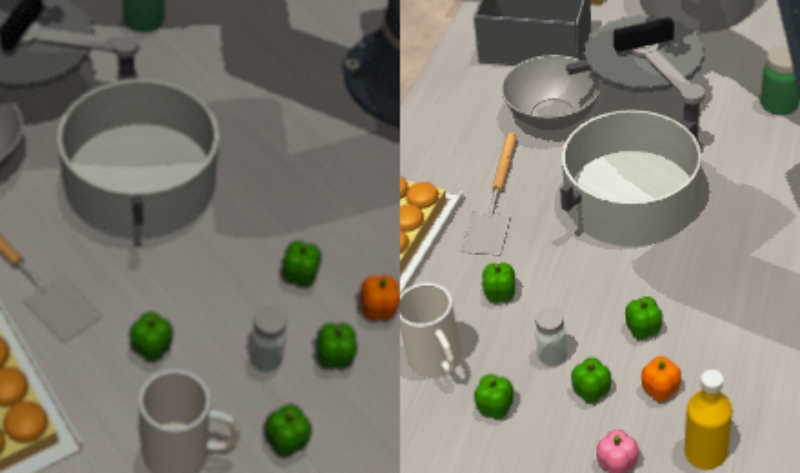

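The cap has swung about 1.9 rad aside and the mouth is open. There are four green peppers, unmoved. Now I'll work out jaw clearances and refine the carrier's middle.

```bash
python3 - <<'E'
from h import *
sc,sd=C["scene"],C["side"]
O={"A":((385.2,294.7),(343.5,324.5)),"B":((302.8,334.8),(264.2,305.1)),"Cc":((404.5,340.2),(314.9,358.8)),"D":((377.8,386.3),(261.3,367.8)),
"shaker":((368,338),(292.5,335)),"orange":((429,313.5),(353,357.5)),"pink":((459,360),(329.5,398.5)),"jug":((315,385),(224,332)),"jughandle":((342,389),(235,345)),"sauce":((481,312),(379,385))}
X={}
for k,(a,b) in O.items(): X[k],r=tri([(sc,a),(sd,b)]);print(k,X[k].round(1),r)
# carrier rim: fit centre by projecting the circle, from extreme tangents read in the crops
s=440/800
obs={"scene":[(220+x*s,150+y*s) for x,y in((60,148),(217,145),(138,80),(139,183))],"side":[(210+x*s,150+y*s) for x,y in((162.5,160),(300,160),(230,111),(232,207))]}
t=np.linspace(0,2*np.pi,361)
def res(c):
    out=[]
    for n,o in obs.items():
        q=np.array([proj(C[n],(c[0]+114*np.cos(a),c[1]+114*np.sin(a),100)) for a in t])
        out+=[q[:,0].min()-o[0][0],q[:,0].max()-o[1][0],q[:,1].min()-o[2][1],q[:,1].max()-o[3][1]]
    return out
f=least_squares(res,[496,-69]);print(f.x,np.round(f.fun,1))
def w(a,o,r):
    for k in ("A","B","Cc","D"):
        best=[]
        for y in np.arange(-90,90,15):
            u=np.array([np.cos(np.radians(y)),np.sin(np.radians(y))]);m=1e9
            for sg in(1,-1):
                for e in (44,50,57):
                    for v in(-13,0,13):
                        p=X[k][:2]+sg*e*u+v*np.array([-u[1],u[0]])
                        for q,rad in(("A",29),("B",29),("Cc",29),("D",29),("shaker",22),("orange",30),("pink",30),("jug",40),("jughandle",15),("sauce",30)):
                            if q!=k:m=min(m,np.linalg.norm(p-X[q][:2])-rad)
            best.append((int(y),int(m)))
        print(k,best)
w(0,0,0)
E
```

```text
A [412.3 200.9  29.1] [0.8, 0.8]
B [643.3 183.3  28.2] [0.6, 0.6]
Cc [458.5 329.   28. ] [0.4, 0.4]
D [584.  388.4  28.5] [1.0, 1.0]
shaker [531.7 283.4  46.5] [1.4, 1.4]
orange [363.5 305.9  32.4] [0.1, 0.1]
pink [393.  440.2  31.2] [0.8, 0.8]
jug [705.1 324.1  61.3] [1.5, 1.5]
jughandle [662.4 361.2  61.4] [1.4, 1.4]
sauce [279.8 389.4  61. ] [3.3, 3.3]
[491.1394177  -72.64554321] [-1.1  1.5 -1.5  5.   0.3  2.  -1.5 -2.5]
A [(-90, 29), (-75, 27), (-60, 28), (-45, 28), (-30, 35), (-15, 47), (0, 62), (15, 65), (30, 59), (45, 51), (60, 48), (75, 39)]
B [(-90, 56), (-75, 64), (-60, 69), (-45, 70), (-30, 69), (-15, 72), (0, 80), (15, 73), (30, 62), (45, 56), (60, 55), (75, 55)]
Cc [(-90, 38), (-75, 24), (-60, 11), (-45, 5), (-30, 7), (-15, 6), (0, 9), (15, 10), (30, 9), (45, 16), (60, 28), (75, 42)]
D [(-90, 40), (-75, 40), (-60, 26), (-45, 14), (-30, 9), (-15, 11), (0, 10), (15, 20), (30, 34), (45, 37), (60, 38), (75, 36)]
```

```bash
python3 - <<'E'
from h import *
plan([((643,183.5,160),-.785)])
E
```

```text
{'dx': -12.052, 'dy': -12.53, 'dz': 3.847, 'rx': -0.014, 'ry': -0.002, 'rz': -0.061}
{'dx': -11.254, 'dy': -13.298, 'dz': 3.686, 'rx': 0.0, 'ry': 0.0, 'rz': -0.061}
{'dx': -10.419, 'dy': -13.961, 'dz': 3.686, 'rx': 0.0, 'ry': 0.0, 'rz': -0.061}
```

Call:
servo_tool([
  {"dx": -12.05, "dy": -12.5, "dz": 3.6, "rx": -0.014, "ry": -0.002, "rz": -0.061, "hand": -1},
  {"dx": -12.05, "dy": -12.5, "dz": 3.6, "rx": -0.014, "ry": -0.002, "rz": -0.061, "hand": -1},
  {"dx": -12.05, "dy": -12.5, "dz": 3.6, "rx": -0.014, "ry": -0.002, "rz": -0.061, "hand": -1},
  {"dx": -12.05, "dy": -12.5, "dz": 3.6, "rx": -0.014, "ry": -0.002, "rz": -0.061, "hand": -1},
  {"dx": -12.05, "dy": -12.5, "dz": 3.6, "rx": -0.014, "ry": -0.002, "rz": -0.061, "hand": -1},
])

```text
t: 8.48
eef_pos: [571.3, -152.4, 233.5]
tool_rot: [-2.825, 1.371, 0.007]
force: [1.6, 0.1, -0.3]
gripper_width: 85.5
```

Call:
servo_tool([
  {"dx": -11.25, "dy": -13.3, "dz": 3.6, "rx": 0, "ry": 0, "rz": -0.061, "hand": -1},
  {"dx": -11.25, "dy": -13.3, "dz": 3.6, "rx": 0, "ry": 0, "rz": -0.061, "hand": -1},
  {"dx": -11.25, "dy": -13.3, "dz": 3.6, "rx": 0, "ry": 0, "rz": -0.061, "hand": -1},
  {"dx": -11.25, "dy": -13.3, "dz": 3.6, "rx": 0, "ry": 0, "rz": -0.061, "hand": -1},
  {"dx": -11.25, "dy": -13.3, "dz": 3.6, "rx": 0, "ry": 0, "rz": -0.061, "hand": -1},
])

```text
t: 8.9
eef_pos: [605.3, 22.9, 195.0]
tool_rot: [-2.868, 1.28, 0.012]
force: [-1.3, -0.0, 0.1]
gripper_width: 85.3
```

Call:
servo_tool([
  {"dx": -10.4, "dy": -14, "dz": 3.6, "rx": 0, "ry": 0, "rz": -0.061, "hand": -1},
  {"dx": -10.4, "dy": -14, "dz": 3.6, "rx": 0, "ry": 0, "rz": -0.061, "hand": -1},
  {"dx": -10.4, "dy": -14, "dz": 3.6, "rx": 0, "ry": 0, "rz": -0.061, "hand": -1},
  {"dx": -10.4, "dy": -14, "dz": 3.6, "rx": 0, "ry": 0, "rz": -0.061, "hand": -1},
  {"dx": -10.4, "dy": -14, "dz": 3.6, "rx": 0, "ry": 0, "rz": -0.061, "hand": -1},
])

```text
t: 9.32
eef_pos: [638.8, 198.5, 156.2]
tool_rot: [2.908, -1.187, -0.017]
force: [-0.8, -0.5, -0.2]
gripper_width: 85.4
```

```bash
cat >> h.py <<'E'
def peppers():
    for n in("scene","side"):
        im=get_image(n);print(n,[(g[0].tolist(),g[1][4],onz(C[n],g[0],28).round()[:2].tolist()) for g in green(im)])
def show():
    T=cur();s=sense();print("pos",T[:3,3].round(1),"yaw",round(float(np.arctan2(T[1,0],T[0,0])),3),"F",s["force"].round(1),"w",round(s["gripper_width"],1),"t",s["t"])
E
python3 - <<'E'
from h import *
show();peppers()
plan([((643.3,183.5,70),-.785),((643.3,183.5,7),-.785)])
E
```

```text
pos [638.8 198.5 156.2] yaw -0.775 F [-0.8 -0.5 -0.2] w 85.4 t 9.3167
scene [([385.3, 294.7], 353, [411.0, 200.0]), ([302.9, 334.5], 402, [642.0, 182.0]), ([404.5, 340.1], 400, [458.0, 328.0]), ([377.8, 386.4], 450, [583.0, 387.0])]
side [([264.2, 305.1], 302, [643.0, 184.0]), ([343.5, 324.5], 336, [413.0, 201.0]), ([314.9, 358.8], 359, [459.0, 330.0]), ([261.3, 367.9], 367, [584.0, 390.0])]
{'dx': 1.352, 'dy': 0.583, 'dz': 8.641, 'rx': 0.005, 'ry': 0.01, 'rz': 0.011}
{'dx': 0.0, 'dy': 0.0, 'dz': 6.3, 'rx': 0.0, 'ry': 0.0, 'rz': 0.0}
```

Call:
servo_tool([
  {"dx": 1.0, "dy": 0.6, "dz": 2, "rx": 0.005, "ry": 0.01, "rz": 0.011, "hand": -1},
  {"dx": 1.35, "dy": 0.6, "dz": 4, "rx": 0.005, "ry": 0.01, "rz": 0.011, "hand": -1},
  {"dx": 1.35, "dy": 0.6, "dz": 6, "rx": 0.005, "ry": 0.01, "rz": 0.011, "hand": -1},
  {"dx": 1.35, "dy": 0.6, "dz": 7.5, "rx": 0.005, "ry": 0.01, "rz": 0.011, "hand": -1},
  {"dx": 1.35, "dy": 0.6, "dz": 7.5, "rx": 0.005, "ry": 0.01, "rz": 0.011, "hand": -1},
])

```text
t: 9.83
eef_pos: [640.8, 181.2, 77.6]
tool_rot: [2.898, -1.202, -0.008]
force: [-1.2, 0.1, 0.2]
gripper_width: 85.3
```

```bash
python3 - <<'E'
from h import *
show();plan([((643.3,183.5,7),-.785)])
E
```

```text
pos [640.8 181.2  77.6] yaw -0.786 F [-1.2  0.1  0.2] w 85.3 t 9.8333
{'dx': 0.032, 'dy': -0.378, 'dz': 7.06, 'rx': 0.006, 'ry': 0.003, 'rz': -0.001}
```

Call:
servo_tool([
  {"dx": 0, "dy": -0.36, "dz": 1.5, "rx": 0.006, "ry": 0.003, "rz": 0, "hand": -1},
  {"dx": 0, "dy": -0.36, "dz": 3.2, "rx": 0.006, "ry": 0.003, "rz": 0, "hand": -1},
  {"dx": 0, "dy": -0.36, "dz": 5, "rx": 0.006, "ry": 0.003, "rz": 0, "hand": -1},
  {"dx": 0, "dy": -0.36, "dz": 6.5, "rx": 0.006, "ry": 0.003, "rz": 0, "hand": -1},
  {"dx": 0, "dy": -0.36, "dz": 7, "rx": 0.006, "ry": 0.003, "rz": 0, "hand": -1},
])

```text
t: 10.25
eef_pos: [641.8, 182.3, 6.1]
tool_rot: [2.899, -1.203, -0.003]
force: [-1.1, 0.3, 0.3]
gripper_width: 85.6
```

Call:
servo_tool([
  {"dx": 0, "dy": 0, "dz": 0, "rx": 0, "ry": 0, "rz": 0, "hand": 1},
  {"dx": 0, "dy": 0, "dz": 0, "rx": 0, "ry": 0, "rz": 0, "hand": 1},
  {"dx": 0, "dy": 0, "dz": 0, "rx": 0, "ry": 0, "rz": 0, "hand": 1},
  {"dx": 0, "dy": 0, "dz": 0, "rx": 0, "ry": 0, "rz": 0, "hand": 1},
  {"dx": 0, "dy": 0, "dz": 0, "rx": 0, "ry": 0, "rz": 0, "hand": 1},
], force=25)

```text
t: 10.67
eef_pos: [642.5, 182.3, 7.3]
tool_rot: [2.9, -1.204, -0.0]
force: [-0.4, -1.8, 4.7]
gripper_width: 56.8
```

```bash
python3 - <<'E'
from h import *
show()
cv2.imwrite("pics/s4.png",cv2.resize(get_image("side")[270:345,200:320,::-1],(640,400)))
E
```

```text
pos [642.5 182.3   7.3] yaw -0.787 F [-0.4 -1.8  4.7] w 56.8 t 10.6667
```

View pics/s4.png

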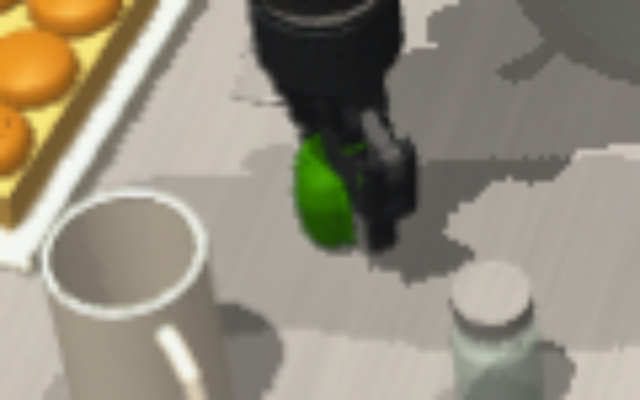

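Pepper B is gripped (width 56.8). Lifting and carrying it.

```bash
python3 - <<'E'
from h import *
plan([((642,182,175),-.785),((459.6,-105.4,170),-.785),((459.6,-105.4,60),-.785)],mm=172)
E
```

```text
{'dx': -0.008, 'dy': 0.081, 'dz': -16.768, 'rx': 0.001, 'ry': -0.0, 'rz': -0.002}
{'dx': 3.706, 'dy': 16.611, 'dz': 0.25, 'rx': 0.0, 'ry': 0.0, 'rz': 0.0}
{'dx': 3.706, 'dy': 16.611, 'dz': 0.25, 'rx': 0.0, 'ry': 0.0, 'rz': 0.0}
{'dx': 0.0, 'dy': 0.0, 'dz': 11.0, 'rx': 0.0, 'ry': 0.0, 'rz': 0.0}
```

Call:
servo_tool([
  {"dx": 0, "dy": 0, "dz": -2, "rx": 0, "ry": 0, "rz": 0, "hand": 1},
  {"dx": 0, "dy": 0, "dz": -5, "rx": 0, "ry": 0, "rz": 0, "hand": 1},
  {"dx": 0, "dy": 0, "dz": -9, "rx": 0, "ry": 0, "rz": 0, "hand": 1},
  {"dx": 0, "dy": 0, "dz": -13, "rx": 0, "ry": 0, "rz": 0, "hand": 1},
  {"dx": 0, "dy": 0, "dz": -16.5, "rx": 0, "ry": 0, "rz": 0, "hand": 1},
])

```text
t: 11.13
eef_pos: [642.5, 182.6, 175.0]
tool_rot: [2.901, -1.204, 0.001]
force: [0.7, 0.4, -1.4]
gripper_width: 56.8
```

Call:
servo_tool([
  {"dx": 0.8, "dy": 3.5, "dz": 0, "rx": 0, "ry": 0, "rz": 0, "hand": 1},
  {"dx": 1.6, "dy": 7, "dz": 0, "rx": 0, "ry": 0, "rz": 0, "hand": 1},
  {"dx": 2.4, "dy": 10.5, "dz": 0, "rx": 0, "ry": 0, "rz": 0, "hand": 1},
  {"dx": 3.1, "dy": 14, "dz": 0, "rx": 0, "ry": 0, "rz": 0, "hand": 1},
  {"dx": 3.7, "dy": 16.6, "dz": 0, "rx": 0, "ry": 0, "rz": 0, "hand": 1},
])

```text
t: 11.55
eef_pos: [549.2, 37.5, 175.5]
tool_rot: [2.901, -1.204, 0.001]
force: [0.6, -0.3, -1.8]
gripper_width: 56.9
```

Call:
servo_tool([
  {"dx": 0.8, "dy": 3.5, "dz": 0, "rx": 0, "ry": 0, "rz": 0, "hand": 1},
  {"dx": 1.6, "dy": 7, "dz": 0, "rx": 0, "ry": 0, "rz": 0, "hand": 1},
  {"dx": 2.4, "dy": 10.5, "dz": 0, "rx": 0, "ry": 0, "rz": 0, "hand": 1},
  {"dx": 3.1, "dy": 14, "dz": 0, "rx": 0, "ry": 0, "rz": 0, "hand": 1},
  {"dx": 3.7, "dy": 16.0, "dz": 0, "rx": 0, "ry": 0, "rz": 0, "hand": 1},
])

```text
t: 11.97
eef_pos: [459.6, -103.5, 175.9]
tool_rot: [2.899, -1.205, 0.001]
force: [1.2, 0.4, -0.9]
gripper_width: 56.6
```

```bash
python3 - <<'E'
from h import *
show();plan([((459.6,-105.4,80),-.785),((459.6,-105.4,19.5),-.785)])
E
```

```text
pos [ 459.6 -103.5  175.9] yaw -0.788 F [ 1.2  0.4 -0.9] w 56.6 t 11.9667
{'dx': 0.124, 'dy': 0.122, 'dz': 9.594, 'rx': 0.001, 'ry': -0.001, 'rz': -0.003}
{'dx': 0.0, 'dy': -0.0, 'dz': 6.05, 'rx': 0.0, 'ry': 0.0, 'rz': 0.0}
```

Call:
servo_tool([
  {"dx": 0.12, "dy": 0.12, "dz": 1, "rx": 0, "ry": 0, "rz": 0, "hand": 1},
  {"dx": 0.12, "dy": 0.12, "dz": 1, "rx": 0, "ry": 0, "rz": 0, "hand": 1},
  {"dx": 0.12, "dy": 0.12, "dz": 1, "rx": 0, "ry": 0, "rz": 0, "hand": 1},
])

```text
t: 12.22
eef_pos: [459.5, -105.0, 165.7]
tool_rot: [2.899, -1.206, -0.0]
force: [0.4, 0.1, -0.8]
gripper_width: 56.9
```

```bash
python3 - <<'E'
from h import *
show();c=get_calibration("wrist");np.save("w5.npy",c,allow_pickle=True)
cv2.imwrite("pics/w5.png",get_image("wrist")[:,:,::-1])
E
```

```text
pos [ 459.5 -105.   165.7] yaw -0.789 F [ 0.4  0.1 -0.8] w 56.9 t 12.2167
```

View pics/w5.png

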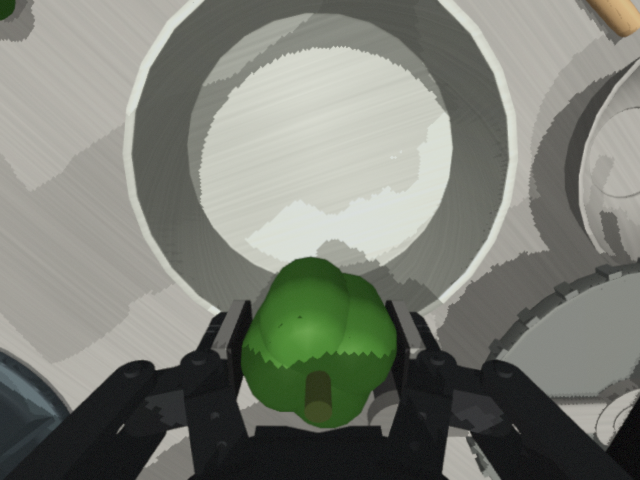

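```bash
python3 - <<'E'
from h import *
c=np.load("w5.npy",allow_pickle=True).item()
Q=np.array([onz(c,p,100)[:2] for p in((124,150),(518,155),(137,70),(505,85),(189,5),(447,3),(150,252),(495,242),(205,312))])
f=least_squares(lambda x:np.hypot(*(Q-x[:2]).T)-x[2],[495,-70,114]);print(f.x,f.fun.round(1))
F=np.array([onz(c,p,12)[:2] for p in((188,140),(452,140),(320,12),(245,33),(395,32),(205,220),(440,215))])
f=least_squares(lambda x:np.hypot(*(F-x[:2]).T)-x[2],[495,-70,114]);print("floor",f.x,f.fun.round(1))
E
```

```text
[493.6321605  -72.44417679 113.02878347] [-0.6  0.8  1.7 -0.1 -0.4 -0.9 -0.   0.1 -0.4]
floor [494.98310996 -72.58557986 108.03387489] [-1.6 -2.5 -0.4  1.1  1.1  0.6  1.6]
```

Call:
servo_tool([
  {"dx": 0.13, "dy": 0.2, "dz": 2.5, "rx": 0, "ry": 0, "rz": 0, "hand": 1},
  {"dx": 0.13, "dy": 0.2, "dz": 5, "rx": 0, "ry": 0, "rz": 0, "hand": 1},
  {"dx": 0.13, "dy": 0.2, "dz": 7.5, "rx": 0, "ry": 0, "rz": 0, "hand": 1},
  {"dx": 0.13, "dy": 0.2, "dz": 10, "rx": 0, "ry": 0, "rz": 0, "hand": 1},
  {"dx": 0.13, "dy": 0.2, "dz": 11.5, "rx": 0, "ry": 0, "rz": 0, "hand": 1},
])

```text
t: 12.68
eef_pos: [459.3, -105.8, 48.8]
tool_rot: [2.901, -1.202, -0.003]
force: [-0.1, 0.3, -1.8]
gripper_width: 57.0
```

Call:
servo_tool([
  {"dx": 0, "dy": 0, "dz": 0.8, "rx": 0, "ry": 0, "rz": 0, "hand": 1},
  {"dx": 0, "dy": 0, "dz": 1.3, "rx": 0, "ry": 0, "rz": 0, "hand": 1},
  {"dx": 0, "dy": 0, "dz": 1.8, "rx": 0, "ry": 0, "rz": 0, "hand": 1},
  {"dx": 0, "dy": 0, "dz": 2.2, "rx": 0, "ry": 0, "rz": 0, "hand": 1},
  {"dx": 0, "dy": 0, "dz": 2.2, "rx": 0, "ry": 0, "rz": 0, "hand": 1},
])

```text
t: 13.1
eef_pos: [459.6, -105.6, 26.8]
tool_rot: [2.901, -1.201, -0.002]
force: [-0.1, -0.3, -0.7]
gripper_width: 56.7
```

Call:
servo_tool([
  {"dx": 0, "dy": 0, "dz": 0.2, "rx": 0, "ry": 0, "rz": 0, "hand": 1},
  {"dx": 0, "dy": 0, "dz": 0.4, "rx": 0, "ry": 0, "rz": 0, "hand": 1},
  {"dx": 0, "dy": 0, "dz": 0.55, "rx": 0, "ry": 0, "rz": 0, "hand": 1},
  {"dx": 0, "dy": 0, "dz": 0.7, "rx": 0, "ry": 0, "rz": 0, "hand": 1},
  {"dx": 0, "dy": 0, "dz": 0.7, "rx": 0, "ry": 0, "rz": 0, "hand": 1},
])

```text
t: 13.52
eef_pos: [459.4, -105.7, 19.7]
tool_rot: [2.901, -1.202, -0.002]
force: [0.7, 0.4, -1.9]
gripper_width: 57.0
```

Call:
servo_tool([
  {"dx": 0, "dy": 0, "dz": 0.05, "rx": 0, "ry": 0, "rz": 0, "hand": 1},
  {"dx": 0, "dy": 0, "dz": 0.05, "rx": 0, "ry": 0, "rz": 0, "hand": -0.75},
  {"dx": 0, "dy": 0, "dz": 0.05, "rx": 0, "ry": 0, "rz": 0, "hand": -0.75},
  {"dx": 0, "dy": 0, "dz": 0.05, "rx": 0, "ry": 0, "rz": 0, "hand": -0.75},
  {"dx": 0, "dy": 0, "dz": 0.05, "rx": 0, "ry": 0, "rz": 0, "hand": -0.75},
])

```text
t: 13.93
eef_pos: [459.6, -105.7, 19.3]
tool_rot: [2.901, -1.202, -0.002]
force: [0.3, -0.6, 0.3]
gripper_width: 74.5
```

Call:
servo_tool([
  {"dx": 0, "dy": 0, "dz": -2, "rx": 0, "ry": 0, "rz": 0, "hand": -0.75},
  {"dx": 0, "dy": 0, "dz": -5, "rx": 0, "ry": 0, "rz": 0, "hand": -0.75},
  {"dx": 0, "dy": 0, "dz": -9, "rx": 0, "ry": 0, "rz": 0, "hand": -0.75},
  {"dx": 0, "dy": 0, "dz": -13, "rx": 0, "ry": 0, "rz": 0, "hand": -0.75},
  {"dx": 0, "dy": 0, "dz": -16, "rx": 0, "ry": 0, "rz": 0, "hand": -0.75},
])

```text
t: 14.35
eef_pos: [460.2, -105.6, 182.5]
tool_rot: [2.902, -1.202, 0.001]
force: [0.9, 0.6, -0.2]
gripper_width: 74.7
```

```bash
python3 - <<'E'
from h import *
show();peppers();plan([((412.3,200.5,165),-.785)],mm=170)
c=get_calibration("wrist");np.save("w6.npy",c,allow_pickle=True)
cv2.imwrite("pics/w6.png",cv2.resize(get_image("wrist")[:,:,::-1],(480,360)))
E
```

```text
pos [ 460.2 -105.6  182.5] yaw -0.785 F [ 0.9  0.6 -0.2] w 74.7 t 14.35
scene [([300.1, 225.8], 306, [452.0, -117.0]), ([385.2, 294.8], 353, [411.0, 200.0]), ([404.5, 340.1], 401, [458.0, 328.0]), ([377.8, 386.5], 455, [584.0, 388.0])]
side [([350.3, 243.7], 274, [464.0, -117.0]), ([343.6, 324.5], 333, [412.0, 201.0]), ([314.9, 358.8], 359, [459.0, 330.0]), ([261.3, 367.9], 367, [584.0, 390.0])]
{'dx': -12.625, 'dy': -9.066, 'dz': 0.909, 'rx': -0.003, 'ry': -0.007, 'rz': -0.0}
{'dx': -12.616, 'dy': -9.071, 'dz': 0.968, 'rx': 0.0, 'ry': 0.0, 'rz': -0.0}
```

View pics/w6.png

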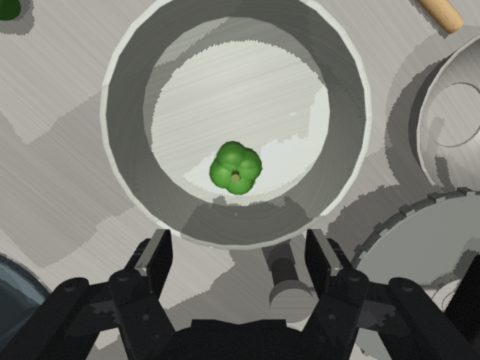

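The first pepper stands upright at (237,167) on the carrier floor. Next is pepper A.

Call:
servo_tool([
  {"dx": -2.8, "dy": -2.0, "dz": 0.2, "rx": 0, "ry": 0, "rz": 0, "hand": -1},
  {"dx": -5.5, "dy": -4, "dz": 0.4, "rx": 0, "ry": 0, "rz": 0, "hand": -1},
  {"dx": -8.2, "dy": -5.9, "dz": 0.6, "rx": 0, "ry": 0, "rz": 0, "hand": -1},
  {"dx": -10.7, "dy": -7.7, "dz": 0.8, "rx": 0, "ry": 0, "rz": 0, "hand": -1},
  {"dx": -12.6, "dy": -9.1, "dz": 0.9, "rx": 0, "ry": 0, "rz": 0, "hand": -1},
])

```text
t: 14.92
eef_pos: [435.0, 49.2, 170.9]
tool_rot: [2.901, -1.201, 0.003]
force: [0.0, -1.0, -0.6]
gripper_width: 85.4
```

Call:
servo_tool([
  {"dx": -2.8, "dy": -2.0, "dz": 0.2, "rx": 0, "ry": 0, "rz": 0, "hand": -1},
  {"dx": -5.5, "dy": -4, "dz": 0.4, "rx": 0, "ry": 0, "rz": 0, "hand": -1},
  {"dx": -8.2, "dy": -5.9, "dz": 0.6, "rx": 0, "ry": 0, "rz": 0, "hand": -1},
  {"dx": -10.7, "dy": -7.7, "dz": 0.8, "rx": 0, "ry": 0, "rz": 0, "hand": -1},
  {"dx": -12.4, "dy": -8.9, "dz": 0.9, "rx": 0, "ry": 0, "rz": 0, "hand": -1},
])

```text
t: 15.33
eef_pos: [408.8, 201.8, 160.1]
tool_rot: [2.901, -1.199, -0.0]
force: [0.2, -0.7, -0.5]
gripper_width: 85.5
```

```bash
python3 - <<'E'
from h import *
show();plan([((412.3,200.5,80),-.785)],mm=170)
E
```

```text
pos [408.8 201.8 160.1] yaw -0.784 F [ 0.2 -0.7 -0.5] w 85.5 t 15.3333
{'dx': 0.331, 'dy': -0.176, 'dz': 8.01, 'rx': 0.002, 'ry': -0.001, 'rz': 0.001}
```

Call:
servo_tool([
  {"dx": 0.33, "dy": -0.17, "dz": 2.5, "rx": 0, "ry": 0, "rz": 0, "hand": -1},
  {"dx": 0.33, "dy": -0.17, "dz": 5, "rx": 0, "ry": 0, "rz": 0, "hand": -1},
  {"dx": 0.33, "dy": -0.17, "dz": 7.5, "rx": 0, "ry": 0, "rz": 0, "hand": -1},
  {"dx": 0.33, "dy": -0.17, "dz": 8.5, "rx": 0, "ry": 0, "rz": 0, "hand": -1},
  {"dx": 0.33, "dy": -0.17, "dz": 8.5, "rx": 0, "ry": 0, "rz": 0, "hand": -1},
])

```text
t: 15.75
eef_pos: [409.6, 199.3, 71.7]
tool_rot: [2.897, -1.196, -0.007]
force: [-0.6, 1.4, -0.4]
gripper_width: 85.3
```

```bash
python3 - <<'E'
from h import *
show();plan([((412.3,200.5,7),-.785)],mm=170)
E
```

```text
pos [409.6 199.3  71.7] yaw -0.783 F [-0.6  1.4 -0.4] w 85.3 t 15.75
{'dx': 0.115, 'dy': -0.332, 'dz': 6.465, 'rx': 0.009, 'ry': 0.001, 'rz': 0.002}
```

Call:
servo_tool([
  {"dx": 0.11, "dy": -0.33, "dz": 1.5, "rx": 0.009, "ry": 0, "rz": 0, "hand": -1},
  {"dx": 0.11, "dy": -0.33, "dz": 3, "rx": 0.009, "ry": 0, "rz": 0, "hand": -1},
  {"dx": 0.11, "dy": -0.33, "dz": 4.5, "rx": 0.009, "ry": 0, "rz": 0, "hand": -1},
  {"dx": 0.11, "dy": -0.33, "dz": 5.9, "rx": 0.009, "ry": 0, "rz": 0, "hand": -1},
  {"dx": 0.11, "dy": -0.33, "dz": 6.4, "rx": 0.009, "ry": 0, "rz": 0, "hand": -1},
])

```text
t: 16.17
eef_pos: [411.3, 200.0, 6.3]
tool_rot: [2.903, -1.199, -0.004]
force: [-0.4, -1.1, -0.6]
gripper_width: 85.3
```

Call:
servo_tool([
  {"dx": 0, "dy": 0, "dz": 0, "rx": 0, "ry": 0, "rz": 0, "hand": 1},
  {"dx": 0, "dy": 0, "dz": 0, "rx": 0, "ry": 0, "rz": 0, "hand": 1},
  {"dx": 0, "dy": 0, "dz": 0, "rx": 0, "ry": 0, "rz": 0, "hand": 1},
  {"dx": 0, "dy": 0, "dz": 0, "rx": 0, "ry": 0, "rz": 0, "hand": 1},
  {"dx": 0, "dy": 0, "dz": 0, "rx": 0, "ry": 0, "rz": 0, "hand": 1},
], force=25)

```text
t: 16.58
eef_pos: [411.8, 200.2, 7.0]
tool_rot: [2.904, -1.2, -0.003]
force: [-0.5, -0.1, 3.4]
gripper_width: 56.6
```

Call:
servo_tool([
  {"dx": 0, "dy": 0, "dz": -2, "rx": 0, "ry": 0, "rz": 0, "hand": 1},
  {"dx": 0, "dy": 0, "dz": -5, "rx": 0, "ry": 0, "rz": 0, "hand": 1},
  {"dx": 0, "dy": 0, "dz": -9, "rx": 0, "ry": 0, "rz": 0, "hand": 1},
  {"dx": 0, "dy": 0, "dz": -13, "rx": 0, "ry": 0, "rz": 0, "hand": 1},
  {"dx": 0, "dy": 0, "dz": -16.5, "rx": 0, "ry": 0, "rz": 0, "hand": 1},
])

```text
t: 17.0
eef_pos: [412.0, 200.1, 174.9]
tool_rot: [-2.903, 1.199, 0.001]
force: [1.0, 0.0, -1.0]
gripper_width: 57.2
```

```bash
python3 - <<'E'
from h import *
show();plan([((529.9,-36.6,172),-.785)],mm=170)
E
```

```text
pos [412.  200.1 174.9] yaw -0.784 F [ 1.  0. -1.] w 57.2 t 17.0
{'dx': 12.529, 'dy': 4.222, 'dz': 0.127, 'rx': -0.001, 'ry': 0.001, 'rz': 0.001}
{'dx': 12.532, 'dy': 4.212, 'dz': 0.144, 'rx': 0.0, 'ry': 0.0, 'rz': 0.001}
```

Call:
servo_tool([
  {"dx": 2.8, "dy": 0.95, "dz": 0, "rx": 0, "ry": 0, "rz": 0, "hand": 1},
  {"dx": 5.6, "dy": 1.9, "dz": 0, "rx": 0, "ry": 0, "rz": 0, "hand": 1},
  {"dx": 8.4, "dy": 2.8, "dz": 0, "rx": 0, "ry": 0, "rz": 0, "hand": 1},
  {"dx": 11, "dy": 3.7, "dz": 0, "rx": 0, "ry": 0, "rz": 0, "hand": 1},
  {"dx": 12.5, "dy": 4.2, "dz": 0.1, "rx": 0, "ry": 0, "rz": 0, "hand": 1},
])

```text
t: 17.42
eef_pos: [472.0, 80.0, 174.4]
tool_rot: [-2.902, 1.201, -0.001]
force: [-0.6, -0.0, -1.1]
gripper_width: 57.0
```

Call:
servo_tool([
  {"dx": 2.8, "dy": 0.95, "dz": 0, "rx": 0, "ry": 0, "rz": 0, "hand": 1},
  {"dx": 5.6, "dy": 1.9, "dz": 0, "rx": 0, "ry": 0, "rz": 0, "hand": 1},
  {"dx": 8.4, "dy": 2.8, "dz": 0, "rx": 0, "ry": 0, "rz": 0, "hand": 1},
  {"dx": 11, "dy": 3.7, "dz": 0, "rx": 0, "ry": 0, "rz": 0, "hand": 1},
  {"dx": 12.2, "dy": 4.1, "dz": 0.1, "rx": 0, "ry": 0, "rz": 0, "hand": 1},
])

```text
t: 17.83
eef_pos: [530.7, -37.8, 173.8]
tool_rot: [-2.901, 1.203, -0.004]
force: [-0.1, -0.0, -1.0]
gripper_width: 56.7
```

```bash
python3 - <<'E'
from h import *
show();plan([((529.9,-36.6,50),-.785)],mm=170)
E
```

```text
pos [530.7 -37.8 173.8] yaw -0.787 F [-0.1 -0.  -1. ] w 56.7 t 17.8333
{'dx': -0.167, 'dy': -0.006, 'dz': 12.379, 'rx': -0.002, 'ry': -0.002, 'rz': -0.002}
```

Call:
servo_tool([
  {"dx": -0.17, "dy": 0, "dz": 2.5, "rx": 0, "ry": 0, "rz": 0, "hand": 1},
  {"dx": -0.17, "dy": 0, "dz": 5, "rx": 0, "ry": 0, "rz": 0, "hand": 1},
  {"dx": -0.17, "dy": 0, "dz": 7.5, "rx": 0, "ry": 0, "rz": 0, "hand": 1},
  {"dx": -0.17, "dy": 0, "dz": 10, "rx": 0, "ry": 0, "rz": 0, "hand": 1},
  {"dx": -0.17, "dy": 0, "dz": 12, "rx": 0, "ry": 0, "rz": 0, "hand": 1},
])

```text
t: 18.25
eef_pos: [529.0, -36.3, 52.3]
tool_rot: [-2.901, 1.204, -0.002]
force: [-0.1, -0.9, -1.4]
gripper_width: 57.0
```

Call:
servo_tool([
  {"dx": 0, "dy": 0, "dz": 0.8, "rx": 0, "ry": 0, "rz": 0, "hand": 1},
  {"dx": 0, "dy": 0, "dz": 1.5, "rx": 0, "ry": 0, "rz": 0, "hand": 1},
  {"dx": 0, "dy": 0, "dz": 2.1, "rx": 0, "ry": 0, "rz": 0, "hand": 1},
  {"dx": 0, "dy": 0, "dz": 2.5, "rx": 0, "ry": 0, "rz": 0, "hand": 1},
  {"dx": 0, "dy": 0, "dz": 2.5, "rx": 0, "ry": 0, "rz": 0, "hand": 1},
])

```text
t: 18.67
eef_pos: [529.3, -36.2, 27.4]
tool_rot: [-2.901, 1.203, -0.003]
force: [-0.8, 0.1, -0.4]
gripper_width: 56.6
```

Contact is expected at z 19.0 (7.0 + 12).

Call:
servo_tool([
  {"dx": 0, "dy": 0, "dz": 0.25, "rx": 0, "ry": 0, "rz": 0, "hand": 1},
  {"dx": 0, "dy": 0, "dz": 0.45, "rx": 0, "ry": 0, "rz": 0, "hand": 1},
  {"dx": 0, "dy": 0, "dz": 0.65, "rx": 0, "ry": 0, "rz": 0, "hand": 1},
  {"dx": 0, "dy": 0, "dz": 0.8, "rx": 0, "ry": 0, "rz": 0, "hand": 1},
  {"dx": 0, "dy": 0, "dz": 0.82, "rx": 0, "ry": 0, "rz": 0, "hand": 1},
])

```text
t: 19.08
eef_pos: [529.4, -36.2, 19.1]
tool_rot: [-2.901, 1.203, -0.003]
force: [-0.8, -0.5, -0.6]
gripper_width: 57.0
```

Call:
servo_tool([
  {"dx": 0, "dy": 0, "dz": 0.02, "rx": 0, "ry": 0, "rz": 0, "hand": 1},
  {"dx": 0, "dy": 0, "dz": 0.02, "rx": 0, "ry": 0, "rz": 0, "hand": -0.75},
  {"dx": 0, "dy": 0, "dz": 0.02, "rx": 0, "ry": 0, "rz": 0, "hand": -0.75},
  {"dx": 0, "dy": 0, "dz": 0.02, "rx": 0, "ry": 0, "rz": 0, "hand": -0.75},
  {"dx": 0, "dy": 0, "dz": 0.02, "rx": 0, "ry": 0, "rz": 0, "hand": -0.75},
])

```text
t: 19.5
eef_pos: [529.5, -36.3, 19.1]
tool_rot: [-2.901, 1.203, -0.004]
force: [1.0, 0.7, -0.4]
gripper_width: 74.8
```

Call:
servo_tool([
  {"dx": 0, "dy": 0, "dz": -2, "rx": 0, "ry": 0, "rz": 0, "hand": -0.75},
  {"dx": 0, "dy": 0, "dz": -5, "rx": 0, "ry": 0, "rz": 0, "hand": -0.75},
  {"dx": 0, "dy": 0, "dz": -9, "rx": 0, "ry": 0, "rz": 0, "hand": -0.75},
  {"dx": 0, "dy": 0, "dz": -13, "rx": 0, "ry": 0, "rz": 0, "hand": -0.75},
  {"dx": 0, "dy": 0, "dz": -15.5, "rx": 0, "ry": 0, "rz": 0, "hand": -0.75},
])

```text
t: 19.92
eef_pos: [529.9, -36.4, 177.9]
tool_rot: [-2.9, 1.203, -0.009]
force: [0.8, -0.1, 0.1]
gripper_width: 74.8
```

```bash
python3 - <<'E'
from h import *
show();peppers();plan([((458.5,329,165),.785)],mm=175)
E
```

```text
pos [529.9 -36.4 177.9] yaw -0.787 F [ 0.8 -0.1  0.1] w 74.8 t 19.9167
scene [([300.1, 225.9], 302, [452.0, -117.0]), ([292.7, 248.0], 162, [513.0, -60.0]), ([404.5, 340.2], 402, [458.0, 329.0]), ([377.8, 386.4], 457, [583.0, 387.0])]
side [([350.4, 243.8], 274, [463.0, -116.0]), ([323.3, 252.4], 183, [535.0, -60.0]), ([314.9, 358.8], 360, [459.0, 330.0]), ([261.3, 367.8], 368, [584.0, 389.0])]
{'dx': -10.347, 'dy': -6.878, 'dz': 0.435, 'rx': -0.005, 'ry': -0.009, 'rz': -0.524}
{'dx': -5.515, 'dy': -11.132, 'dz': 0.463, 'rx': 0.0, 'ry': 0.0, 'rz': -0.524}
{'dx': 0.792, 'dy': -12.398, 'dz': 0.463, 'rx': 0.0, 'ry': 0.0, 'rz': -0.524}
```

Call:
servo_tool([
  {"dx": -2.1, "dy": -1.4, "dz": 0.1, "rx": 0, "ry": 0, "rz": -0.105, "hand": -1},
  {"dx": -4.2, "dy": -2.8, "dz": 0.2, "rx": 0, "ry": 0, "rz": -0.21, "hand": -1},
  {"dx": -6.3, "dy": -4.2, "dz": 0.3, "rx": 0, "ry": 0, "rz": -0.315, "hand": -1},
  {"dx": -8.4, "dy": -5.6, "dz": 0.4, "rx": 0, "ry": 0, "rz": -0.42, "hand": -1},
  {"dx": -10.35, "dy": -6.9, "dz": 0.4, "rx": -0.005, "ry": -0.009, "rz": -0.524, "hand": -1},
])

```text
t: 20.43
eef_pos: [506.3, 86.6, 174.0]
tool_rot: [3.115, -0.403, -0.001]
force: [0.3, -0.4, 0.0]
gripper_width: 85.2
```

Call:
servo_tool([
  {"dx": -1.1, "dy": -2.2, "dz": 0.1, "rx": 0, "ry": 0, "rz": -0.105, "hand": -1},
  {"dx": -2.2, "dy": -4.4, "dz": 0.2, "rx": 0, "ry": 0, "rz": -0.21, "hand": -1},
  {"dx": -3.3, "dy": -6.6, "dz": 0.3, "rx": 0, "ry": 0, "rz": -0.315, "hand": -1},
  {"dx": -4.4, "dy": -8.8, "dz": 0.4, "rx": 0, "ry": 0, "rz": -0.42, "hand": -1},
  {"dx": -5.5, "dy": -11.1, "dz": 0.4, "rx": 0, "ry": 0, "rz": -0.524, "hand": -1},
])

```text
t: 20.85
eef_pos: [480.5, 208.8, 169.2]
tool_rot: [3.112, 0.425, -0.002]
force: [0.8, -0.4, 0.6]
gripper_width: 85.5
```

Call:
servo_tool([
  {"dx": 0.15, "dy": -2.5, "dz": 0.1, "rx": 0, "ry": 0, "rz": -0.105, "hand": -1},
  {"dx": 0.3, "dy": -5, "dz": 0.2, "rx": 0, "ry": 0, "rz": -0.21, "hand": -1},
  {"dx": 0.5, "dy": -7.5, "dz": 0.3, "rx": 0, "ry": 0, "rz": -0.315, "hand": -1},
  {"dx": 0.7, "dy": -10, "dz": 0.4, "rx": 0, "ry": 0, "rz": -0.42, "hand": -1},
  {"dx": 0.8, "dy": -12, "dz": 0.4, "rx": 0, "ry": 0, "rz": -0.524, "hand": -1},
])

```text
t: 21.27
eef_pos: [455.2, 328.1, 164.2]
tool_rot: [2.893, 1.226, -0.004]
force: [0.9, -0.3, 0.2]
gripper_width: 85.7
```

```bash
python3 - <<'E'
from h import *
show();plan([((458.5,329,85),.785)],mm=170)
E
```

```text
pos [455.2 328.1 164.2] yaw 0.802 F [ 0.9 -0.3  0.2] w 85.7 t 21.2667
{'dx': 0.313, 'dy': 0.176, 'dz': 7.922, 'rx': -0.001, 'ry': 0.002, 'rz': 0.017}
```

Call:
servo_tool([
  {"dx": 0.31, "dy": 0.18, "dz": 2.5, "rx": 0, "ry": 0, "rz": 0, "hand": -1},
  {"dx": 0.31, "dy": 0.18, "dz": 5, "rx": 0, "ry": 0, "rz": 0, "hand": -1},
  {"dx": 0.31, "dy": 0.18, "dz": 7.5, "rx": 0, "ry": 0, "rz": 0, "hand": -1},
  {"dx": 0.31, "dy": 0.18, "dz": 8.5, "rx": 0, "ry": 0, "rz": 0, "hand": -1},
  {"dx": 0.31, "dy": 0.18, "dz": 8.5, "rx": 0, "ry": 0, "rz": 0, "hand": -1},
])

```text
t: 21.68
eef_pos: [456.8, 327.8, 76.5]
tool_rot: [2.891, 1.225, -0.012]
force: [0.4, -0.5, 0.1]
gripper_width: 85.4
```

```bash
python3 - <<'E'
from h import *
show();plan([((458.5,329,7),.79)],mm=170)
E
```

```text
pos [456.8 327.8  76.5] yaw 0.802 F [ 0.4 -0.5  0.1] w 85.4 t 21.6833
{'dx': 0.259, 'dy': 0.049, 'dz': 6.945, 'rx': -0.002, 'ry': 0.008, 'rz': 0.012}
```

Call:
servo_tool([
  {"dx": 0.25, "dy": 0.05, "dz": 1.5, "rx": 0, "ry": 0.008, "rz": 0.01, "hand": -1},
  {"dx": 0.25, "dy": 0.05, "dz": 3.2, "rx": 0, "ry": 0.008, "rz": 0.01, "hand": -1},
  {"dx": 0.25, "dy": 0.05, "dz": 5, "rx": 0, "ry": 0.008, "rz": 0.01, "hand": -1},
  {"dx": 0.25, "dy": 0.05, "dz": 6.4, "rx": 0, "ry": 0.008, "rz": 0.01, "hand": -1},
  {"dx": 0.25, "dy": 0.05, "dz": 6.9, "rx": 0, "ry": 0.008, "rz": 0.01, "hand": -1},
])

```text
t: 22.1
eef_pos: [458.3, 328.6, 6.9]
tool_rot: [-2.897, -1.21, 0.002]
force: [0.7, 0.5, 0.2]
gripper_width: 85.1
```

Call:
servo_tool([
  {"dx": 0, "dy": 0, "dz": 0, "rx": 0, "ry": 0, "rz": 0, "hand": 1},
  {"dx": 0, "dy": 0, "dz": 0, "rx": 0, "ry": 0, "rz": 0, "hand": 1},
  {"dx": 0, "dy": 0, "dz": 0, "rx": 0, "ry": 0, "rz": 0, "hand": 1},
  {"dx": 0, "dy": 0, "dz": 0, "rx": 0, "ry": 0, "rz": 0, "hand": 1},
  {"dx": 0, "dy": 0, "dz": 0, "rx": 0, "ry": 0, "rz": 0, "hand": 1},
], force=25)

```text
t: 22.52
eef_pos: [459.1, 329.1, 8.3]
tool_rot: [-2.897, -1.21, -0.001]
force: [-0.1, -1.0, 7.1]
gripper_width: 56.9
```

Call:
servo_tool([
  {"dx": 0, "dy": 0, "dz": -2, "rx": 0, "ry": 0, "rz": 0, "hand": 1},
  {"dx": 0, "dy": 0, "dz": -5, "rx": 0, "ry": 0, "rz": 0, "hand": 1},
  {"dx": 0, "dy": 0, "dz": -9, "rx": 0, "ry": 0, "rz": 0, "hand": 1},
  {"dx": 0, "dy": 0, "dz": -13, "rx": 0, "ry": 0, "rz": 0, "hand": 1},
  {"dx": 0, "dy": 0, "dz": -16.5, "rx": 0, "ry": 0, "rz": 0, "hand": 1},
])

```text
t: 22.93
eef_pos: [459.0, 328.7, 176.2]
tool_rot: [-2.897, -1.21, -0.004]
force: [0.8, 1.0, -1.1]
gripper_width: 56.3
```

```bash
python3 - <<'E'
from h import *
show();plan([((459.1,-36.6,174),.785)],mm=185)
E
```

```text
pos [459.  328.7 176.2] yaw 0.791 F [ 0.8  1.  -1.1] w 56.3 t 22.9333
{'dx': -12.988, 'dy': 12.841, 'dz': 0.055, 'rx': -0.001, 'ry': -0.003, 'rz': 0.003}
{'dx': -12.948, 'dy': 12.882, 'dz': 0.111, 'rx': 0.0, 'ry': 0.0, 'rz': 0.003}
```

Call:
servo_tool([
  {"dx": -2.8, "dy": 2.8, "dz": 0, "rx": 0, "ry": 0, "rz": 0, "hand": 1},
  {"dx": -5.6, "dy": 5.6, "dz": 0, "rx": 0, "ry": 0, "rz": 0, "hand": 1},
  {"dx": -8.4, "dy": 8.3, "dz": 0, "rx": 0, "ry": 0, "rz": 0, "hand": 1},
  {"dx": -11, "dy": 10.9, "dz": 0, "rx": 0, "ry": 0, "rz": 0, "hand": 1},
  {"dx": -13, "dy": 12.85, "dz": 0, "rx": 0, "ry": 0, "rz": 0.003, "hand": 1},
])

```text
t: 23.35
eef_pos: [458.5, 143.6, 176.3]
tool_rot: [-2.899, -1.205, -0.005]
force: [1.1, -0.8, -1.9]
gripper_width: 56.9
```

Call:
servo_tool([
  {"dx": -2.8, "dy": 2.8, "dz": 0, "rx": 0, "ry": 0, "rz": 0, "hand": 1},
  {"dx": -5.6, "dy": 5.6, "dz": 0, "rx": 0, "ry": 0, "rz": 0, "hand": 1},
  {"dx": -8.4, "dy": 8.3, "dz": 0, "rx": 0, "ry": 0, "rz": 0, "hand": 1},
  {"dx": -11, "dy": 10.9, "dz": 0, "rx": 0, "ry": 0, "rz": 0, "hand": 1},
  {"dx": -12.6, "dy": 12.5, "dz": 0, "rx": 0, "ry": 0, "rz": 0.003, "hand": 1},
])

```text
t: 23.77
eef_pos: [457.7, -36.9, 176.4]
tool_rot: [-2.903, -1.199, -0.005]
force: [0.5, 0.7, -1.5]
gripper_width: 56.9
```

```bash
python3 - <<'E'
from h import *
show();plan([((459.1,-36.6,50),.785)],mm=170)
E
```

```text
pos [457.7 -36.9 176.4] yaw 0.783 F [ 0.5  0.7 -1.5] w 56.9 t 23.7667
{'dx': 0.075, 'dy': 0.071, 'dz': 12.639, 'rx': 0.001, 'ry': -0.003, 'rz': -0.002}
```

Call:
servo_tool([
  {"dx": 0.08, "dy": 0.07, "dz": 2.5, "rx": 0, "ry": 0, "rz": 0, "hand": 1},
  {"dx": 0.08, "dy": 0.07, "dz": 5, "rx": 0, "ry": 0, "rz": 0, "hand": 1},
  {"dx": 0.08, "dy": 0.07, "dz": 7.5, "rx": 0, "ry": 0, "rz": 0, "hand": 1},
  {"dx": 0.08, "dy": 0.07, "dz": 10, "rx": 0, "ry": 0, "rz": 0, "hand": 1},
  {"dx": 0.08, "dy": 0.07, "dz": 12.2, "rx": 0, "ry": 0, "rz": 0, "hand": 1},
])

```text
t: 24.18
eef_pos: [458.9, -36.7, 53.5]
tool_rot: [-2.903, -1.198, -0.006]
force: [-0.2, 0.5, -1.4]
gripper_width: 56.1
```

Call:
servo_tool([
  {"dx": 0, "dy": 0, "dz": 0.8, "rx": 0, "ry": 0, "rz": 0, "hand": 1},
  {"dx": 0, "dy": 0, "dz": 1.5, "rx": 0, "ry": 0, "rz": 0, "hand": 1},
  {"dx": 0, "dy": 0, "dz": 2.1, "rx": 0, "ry": 0, "rz": 0, "hand": 1},
  {"dx": 0, "dy": 0, "dz": 2.4, "rx": 0, "ry": 0, "rz": 0, "hand": 1},
  {"dx": 0, "dy": 0, "dz": 2.4, "rx": 0, "ry": 0, "rz": 0, "hand": 1},
])

```text
t: 24.6
eef_pos: [459.3, -36.7, 29.8]
tool_rot: [-2.904, -1.199, -0.006]
force: [-0.7, 0.1, -1.2]
gripper_width: 56.5
```

Call:
servo_tool([
  {"dx": 0, "dy": 0, "dz": 0.3, "rx": 0, "ry": 0, "rz": 0, "hand": 1},
  {"dx": 0, "dy": 0, "dz": 0.55, "rx": 0, "ry": 0, "rz": 0, "hand": 1},
  {"dx": 0, "dy": 0, "dz": 0.75, "rx": 0, "ry": 0, "rz": 0, "hand": 1},
  {"dx": 0, "dy": 0, "dz": 0.92, "rx": 0, "ry": 0, "rz": 0, "hand": 1},
  {"dx": 0, "dy": 0, "dz": 0.93, "rx": 0, "ry": 0, "rz": 0, "hand": 1},
])

```text
t: 25.02
eef_pos: [459.4, -36.6, 20.4]
tool_rot: [-2.904, -1.199, -0.007]
force: [-0.1, -0.2, -1.5]
gripper_width: 56.6
```

Call:
servo_tool([
  {"dx": 0, "dy": 0, "dz": 0.02, "rx": 0, "ry": 0, "rz": 0, "hand": 1},
  {"dx": 0, "dy": 0, "dz": 0.02, "rx": 0, "ry": 0, "rz": 0, "hand": -0.75},
  {"dx": 0, "dy": 0, "dz": 0.02, "rx": 0, "ry": 0, "rz": 0, "hand": -0.75},
  {"dx": 0, "dy": 0, "dz": 0.02, "rx": 0, "ry": 0, "rz": 0, "hand": -0.75},
  {"dx": 0, "dy": 0, "dz": 0.02, "rx": 0, "ry": 0, "rz": 0, "hand": -0.75},
])

```text
t: 25.43
eef_pos: [459.4, -36.6, 20.3]
tool_rot: [-2.904, -1.199, -0.007]
force: [-0.4, -0.1, -0.3]
gripper_width: 74.6
```

Call:
servo_tool([
  {"dx": 0, "dy": 0, "dz": -2, "rx": 0, "ry": 0, "rz": 0, "hand": -0.75},
  {"dx": 0, "dy": 0, "dz": -5, "rx": 0, "ry": 0, "rz": 0, "hand": -0.75},
  {"dx": 0, "dy": 0, "dz": -9, "rx": 0, "ry": 0, "rz": 0, "hand": -0.75},
  {"dx": 0, "dy": 0, "dz": -13, "rx": 0, "ry": 0, "rz": 0, "hand": -0.75},
  {"dx": 0, "dy": 0, "dz": -15.5, "rx": 0, "ry": 0, "rz": 0, "hand": -0.75},
])

```text
t: 25.85
eef_pos: [459.6, -37.0, 179.0]
tool_rot: [2.903, 1.198, 0.012]
force: [1.3, 0.1, -0.3]
gripper_width: 74.7
```

```bash
python3 - <<'E'
from h import *
show();peppers();plan([((584,388.5,165),.785)],mm=185)
E
```

```text
pos [459.6 -37.  179. ] yaw 0.783 F [ 1.3  0.1 -0.3] w 74.7 t 25.85
scene [([306.9, 232.5], 582, [451.0, -86.0]), ([292.8, 248.1], 163, [513.0, -59.0]), ([377.8, 386.3], 454, [583.0, 387.0])]
side [([348.8, 247.1], 372, [465.0, -101.0]), ([323.3, 252.4], 183, [535.0, -60.0]), ([261.3, 367.8], 368, [584.0, 389.0])]
{'dx': 12.902, 'dy': -7.175, 'dz': 0.556, 'rx': 0.007, 'ry': -0.009, 'rz': -0.001}
{'dx': 12.912, 'dy': -7.162, 'dz': 0.49, 'rx': 0.0, 'ry': 0.0, 'rz': -0.001}
{'dx': 12.917, 'dy': -7.154, 'dz': 0.49, 'rx': 0.0, 'ry': 0.0, 'rz': -0.001}
```

Call:
servo_tool([
  {"dx": 2.8, "dy": -1.55, "dz": 0.1, "rx": 0, "ry": 0, "rz": 0, "hand": -1},
  {"dx": 5.6, "dy": -3.1, "dz": 0.2, "rx": 0, "ry": 0, "rz": 0, "hand": -1},
  {"dx": 8.4, "dy": -4.65, "dz": 0.3, "rx": 0, "ry": 0, "rz": 0, "hand": -1},
  {"dx": 11.1, "dy": -6.15, "dz": 0.4, "rx": 0, "ry": 0, "rz": 0, "hand": -1},
  {"dx": 12.9, "dy": -7.2, "dz": 0.5, "rx": 0.007, "ry": -0.009, "rz": 0, "hand": -1},
])

```text
t: 26.37
eef_pos: [502.0, 107.1, 174.6]
tool_rot: [-2.903, -1.2, -0.0]
force: [0.6, -0.0, -0.5]
gripper_width: 85.5
```

Call:
servo_tool([
  {"dx": 2.8, "dy": -1.55, "dz": 0.1, "rx": 0, "ry": 0, "rz": 0, "hand": -1},
  {"dx": 5.6, "dy": -3.1, "dz": 0.2, "rx": 0, "ry": 0, "rz": 0, "hand": -1},
  {"dx": 8.4, "dy": -4.65, "dz": 0.3, "rx": 0, "ry": 0, "rz": 0, "hand": -1},
  {"dx": 11.1, "dy": -6.15, "dz": 0.4, "rx": 0, "ry": 0, "rz": 0, "hand": -1},
  {"dx": 12.9, "dy": -7.2, "dz": 0.5, "rx": 0, "ry": 0, "rz": 0, "hand": -1},
])

```text
t: 26.78
eef_pos: [542.7, 251.7, 168.3]
tool_rot: [-2.902, -1.201, 0.001]
force: [0.8, -0.5, 0.3]
gripper_width: 85.7
```

Call:
servo_tool([
  {"dx": 2.8, "dy": -1.55, "dz": 0.1, "rx": 0, "ry": 0, "rz": 0, "hand": -1},
  {"dx": 5.6, "dy": -3.1, "dz": 0.2, "rx": 0, "ry": 0, "rz": 0, "hand": -1},
  {"dx": 8.4, "dy": -4.65, "dz": 0.3, "rx": 0, "ry": 0, "rz": 0, "hand": -1},
  {"dx": 11.1, "dy": -6.15, "dz": 0.4, "rx": 0, "ry": 0, "rz": 0, "hand": -1},
  {"dx": 12.6, "dy": -7.0, "dz": 0.5, "rx": 0, "ry": 0, "rz": 0, "hand": -1},
])

```text
t: 27.2
eef_pos: [582.4, 393.2, 161.5]
tool_rot: [-2.901, -1.203, 0.003]
force: [0.3, -0.2, 0.7]
gripper_width: 85.3
```

```bash
python3 - <<'E'
from h import *
show();peppers();plan([((584,388.5,85),.785)],mm=170)
E
```

```text
pos [582.4 393.2 161.5] yaw 0.786 F [ 0.3 -0.2  0.7] w 85.3 t 27.2
scene [([307.0, 232.5], 579, [451.0, -85.0]), ([292.7, 247.9], 154, [513.0, -60.0]), ([377.9, 386.0], 473, [583.0, 387.0])]
side [([348.8, 247.0], 374, [465.0, -101.0]), ([323.3, 252.4], 180, [535.0, -60.0]), ([261.4, 367.9], 367, [584.0, 389.0])]
{'dx': -0.154, 'dy': 0.456, 'dz': 7.587, 'rx': -0.002, 'ry': 0.002, 'rz': 0.003}
```

Call:
servo_tool([
  {"dx": -0.15, "dy": 0.45, "dz": 2.5, "rx": 0, "ry": 0, "rz": 0, "hand": -1},
  {"dx": -0.15, "dy": 0.45, "dz": 5, "rx": 0, "ry": 0, "rz": 0, "hand": -1},
  {"dx": -0.15, "dy": 0.45, "dz": 7.5, "rx": 0, "ry": 0, "rz": 0, "hand": -1},
  {"dx": -0.15, "dy": 0.45, "dz": 8.3, "rx": 0, "ry": 0, "rz": 0, "hand": -1},
  {"dx": -0.15, "dy": 0.45, "dz": 8.3, "rx": 0, "ry": 0, "rz": 0, "hand": -1},
])

```text
t: 27.72
eef_pos: [582.3, 386.8, 75.0]
tool_rot: [2.901, 1.204, -0.012]
force: [-0.5, 0.2, -0.1]
gripper_width: 85.6
```

```bash
python3 - <<'E'
from h import *
show();plan([((584,388.5,7),.785)],mm=170)
E
```

```text
pos [582.3 386.8  75. ] yaw 0.787 F [-0.5  0.2 -0.1] w 85.6 t 27.7167
{'dx': 0.292, 'dy': 0.013, 'dz': 6.803, 'rx': -0.003, 'ry': 0.007, 'rz': 0.002}
```

Call:
servo_tool([
  {"dx": 0.29, "dy": 0, "dz": 1.5, "rx": -0.003, "ry": 0.007, "rz": 0, "hand": -1},
  {"dx": 0.29, "dy": 0, "dz": 3.2, "rx": -0.003, "ry": 0.007, "rz": 0, "hand": -1},
  {"dx": 0.29, "dy": 0, "dz": 5, "rx": -0.003, "ry": 0.007, "rz": 0, "hand": -1},
  {"dx": 0.29, "dy": 0, "dz": 6.3, "rx": -0.003, "ry": 0.007, "rz": 0, "hand": -1},
  {"dx": 0.29, "dy": 0, "dz": 6.8, "rx": -0.003, "ry": 0.007, "rz": 0, "hand": -1},
])

```text
t: 28.13
eef_pos: [583.7, 388.0, 6.6]
tool_rot: [2.901, 1.204, -0.002]
force: [-0.1, -0.8, -0.0]
gripper_width: 85.2
```

Call:
servo_tool([
  {"dx": 0, "dy": 0, "dz": 0, "rx": 0, "ry": 0, "rz": 0, "hand": 1},
  {"dx": 0, "dy": 0, "dz": 0, "rx": 0, "ry": 0, "rz": 0, "hand": 1},
  {"dx": 0, "dy": 0, "dz": 0, "rx": 0, "ry": 0, "rz": 0, "hand": 1},
  {"dx": 0, "dy": 0, "dz": 0, "rx": 0, "ry": 0, "rz": 0, "hand": 1},
  {"dx": 0, "dy": 0, "dz": 0, "rx": 0, "ry": 0, "rz": 0, "hand": 1},
], force=25)

```text
t: 28.55
eef_pos: [584.6, 388.5, 8.4]
tool_rot: [2.901, 1.204, 0.002]
force: [-1.0, -0.7, 7.1]
gripper_width: 56.8
```

Call:
servo_tool([
  {"dx": 0, "dy": 0, "dz": -2, "rx": 0, "ry": 0, "rz": 0, "hand": 1},
  {"dx": 0, "dy": 0, "dz": -5, "rx": 0, "ry": 0, "rz": 0, "hand": 1},
  {"dx": 0, "dy": 0, "dz": -9, "rx": 0, "ry": 0, "rz": 0, "hand": 1},
  {"dx": 0, "dy": 0, "dz": -13, "rx": 0, "ry": 0, "rz": 0, "hand": 1},
  {"dx": 0, "dy": 0, "dz": -16.5, "rx": 0, "ry": 0, "rz": 0, "hand": 1},
])

```text
t: 28.97
eef_pos: [584.3, 388.5, 176.6]
tool_rot: [2.901, 1.204, 0.005]
force: [1.8, 0.1, -1.0]
gripper_width: 57.0
```

```bash
python3 - <<'E'
from h import *
show();plan([((530,-107.5,174),.785)],mm=185)
E
```

```text
pos [584.3 388.5 176.6] yaw 0.787 F [ 1.8  0.1 -1. ] w 57.0 t 28.9667
{'dx': -12.986, 'dy': 10.393, 'dz': 0.066, 'rx': 0.001, 'ry': -0.003, 'rz': 0.001}
{'dx': -12.98, 'dy': 10.401, 'dz': 0.088, 'rx': 0.0, 'ry': 0.0, 'rz': 0.001}
{'dx': -12.974, 'dy': 10.409, 'dz': 0.088, 'rx': 0.0, 'ry': 0.0, 'rz': 0.001}
```

Call:
servo_tool([
  {"dx": -2.8, "dy": 2.2, "dz": 0, "rx": 0, "ry": 0, "rz": 0, "hand": 1},
  {"dx": -5.6, "dy": 4.5, "dz": 0, "rx": 0, "ry": 0, "rz": 0, "hand": 1},
  {"dx": -8.4, "dy": 6.7, "dz": 0, "rx": 0, "ry": 0, "rz": 0, "hand": 1},
  {"dx": -11.1, "dy": 8.9, "dz": 0, "rx": 0, "ry": 0, "rz": 0, "hand": 1},
  {"dx": -13, "dy": 10.4, "dz": 0, "rx": 0, "ry": -0.003, "rz": 0, "hand": 1},
])

```text
t: 29.38
eef_pos: [565.5, 220.4, 177.2]
tool_rot: [2.9, 1.202, 0.001]
force: [0.5, 0.2, -1.2]
gripper_width: 57.0
```

Call:
servo_tool([
  {"dx": -2.8, "dy": 2.2, "dz": 0, "rx": 0, "ry": 0, "rz": 0, "hand": 1},
  {"dx": -5.6, "dy": 4.5, "dz": 0, "rx": 0, "ry": 0, "rz": 0, "hand": 1},
  {"dx": -8.4, "dy": 6.7, "dz": 0, "rx": 0, "ry": 0, "rz": 0, "hand": 1},
  {"dx": -11.1, "dy": 8.9, "dz": 0, "rx": 0, "ry": 0, "rz": 0, "hand": 1},
  {"dx": -13, "dy": 10.4, "dz": 0, "rx": 0, "ry": 0, "rz": 0, "hand": 1},
])

```text
t: 29.8
eef_pos: [546.6, 52.4, 178.2]
tool_rot: [2.9, 1.201, 0.002]
force: [0.5, 0.1, -0.6]
gripper_width: 56.8
```

Call:
servo_tool([
  {"dx": -2.8, "dy": 2.2, "dz": 0, "rx": 0, "ry": 0, "rz": 0, "hand": 1},
  {"dx": -5.6, "dy": 4.5, "dz": 0, "rx": 0, "ry": 0, "rz": 0, "hand": 1},
  {"dx": -8.4, "dy": 6.7, "dz": 0, "rx": 0, "ry": 0, "rz": 0, "hand": 1},
  {"dx": -11.1, "dy": 8.9, "dz": 0, "rx": 0, "ry": 0, "rz": 0, "hand": 1},
  {"dx": -12.5, "dy": 10.0, "dz": 0, "rx": 0, "ry": 0, "rz": 0, "hand": 1},
])

```text
t: 30.22
eef_pos: [528.3, -110.0, 179.1]
tool_rot: [2.9, 1.197, 0.003]
force: [0.3, 0.5, -1.8]
gripper_width: 57.1
```

```bash
python3 - <<'E'
from h import *
show();plan([((530,-107.2,50),.785)],mm=170)
E
```

```text
pos [ 528.3 -110.   179.1] yaw 0.783 F [ 0.3  0.5 -1.8] w 57.1 t 30.2167
{'dx': 0.314, 'dy': -0.13, 'dz': 12.912, 'rx': 0.004, 'ry': -0.0, 'rz': -0.002}
```

Call:
servo_tool([
  {"dx": 0.31, "dy": -0.13, "dz": 2.5, "rx": 0, "ry": 0, "rz": 0, "hand": 1},
  {"dx": 0.31, "dy": -0.13, "dz": 5, "rx": 0, "ry": 0, "rz": 0, "hand": 1},
  {"dx": 0.31, "dy": -0.13, "dz": 7.5, "rx": 0, "ry": 0, "rz": 0, "hand": 1},
  {"dx": 0.31, "dy": -0.13, "dz": 10, "rx": 0, "ry": 0, "rz": 0, "hand": 1},
  {"dx": 0.31, "dy": -0.13, "dz": 12.4, "rx": 0, "ry": 0, "rz": 0, "hand": 1},
])

```text
t: 30.63
eef_pos: [530.0, -107.4, 54.6]
tool_rot: [2.9, 1.196, 0.004]
force: [-0.7, 0.1, -1.5]
gripper_width: 56.8
```

Call:
servo_tool([
  {"dx": 0, "dy": 0, "dz": 0.8, "rx": 0, "ry": 0, "rz": 0, "hand": 1},
  {"dx": 0, "dy": 0, "dz": 1.5, "rx": 0, "ry": 0, "rz": 0, "hand": 1},
  {"dx": 0, "dy": 0, "dz": 2.1, "rx": 0, "ry": 0, "rz": 0, "hand": 1},
  {"dx": 0, "dy": 0, "dz": 2.5, "rx": 0, "ry": 0, "rz": 0, "hand": 1},
  {"dx": 0, "dy": 0, "dz": 2.5, "rx": 0, "ry": 0, "rz": 0, "hand": 1},
])

```text
t: 31.05
eef_pos: [530.4, -107.5, 29.8]
tool_rot: [2.9, 1.197, 0.005]
force: [-0.6, 0.0, -0.5]
gripper_width: 57.0
```

Call:
servo_tool([
  {"dx": 0, "dy": 0, "dz": 0.3, "rx": 0, "ry": 0, "rz": 0, "hand": 1},
  {"dx": 0, "dy": 0, "dz": 0.55, "rx": 0, "ry": 0, "rz": 0, "hand": 1},
  {"dx": 0, "dy": 0, "dz": 0.75, "rx": 0, "ry": 0, "rz": 0, "hand": 1},
  {"dx": 0, "dy": 0, "dz": 0.92, "rx": 0, "ry": 0, "rz": 0, "hand": 1},
  {"dx": 0, "dy": 0, "dz": 0.93, "rx": 0, "ry": 0, "rz": 0, "hand": 1},
])

```text
t: 31.47
eef_pos: [530.6, -107.6, 20.5]
tool_rot: [2.899, 1.196, 0.005]
force: [0.2, 0.3, 0.8]
gripper_width: 56.7
```

Call:
servo_tool([
  {"dx": 0, "dy": 0, "dz": 0.01, "rx": 0, "ry": 0, "rz": 0, "hand": 1},
  {"dx": 0, "dy": 0, "dz": 0.01, "rx": 0, "ry": 0, "rz": 0, "hand": -0.75},
  {"dx": 0, "dy": 0, "dz": 0.01, "rx": 0, "ry": 0, "rz": 0, "hand": -0.75},
  {"dx": 0, "dy": 0, "dz": 0.01, "rx": 0, "ry": 0, "rz": 0, "hand": -0.75},
  {"dx": 0, "dy": 0, "dz": 0.01, "rx": 0, "ry": 0, "rz": 0, "hand": -0.75},
])

```text
t: 31.88
eef_pos: [530.7, -107.6, 20.5]
tool_rot: [2.899, 1.196, 0.005]
force: [-0.3, 0.0, 1.0]
gripper_width: 74.3
```

Call:
servo_tool([
  {"dx": 0, "dy": 0, "dz": -2, "rx": 0, "ry": 0, "rz": 0, "hand": -0.75},
  {"dx": 0, "dy": 0, "dz": -5, "rx": 0, "ry": 0, "rz": 0, "hand": -0.75},
  {"dx": 0, "dy": 0, "dz": -9, "rx": 0, "ry": 0, "rz": 0, "hand": -0.75},
  {"dx": 0, "dy": 0, "dz": -13, "rx": 0, "ry": 0, "rz": 0, "hand": -0.75},
  {"dx": 0, "dy": 0, "dz": -17, "rx": 0, "ry": 0, "rz": 0, "hand": -0.75},
])

```text
t: 32.3
eef_pos: [529.3, -106.9, 192.3]
tool_rot: [2.9, 1.196, 0.005]
force: [1.9, -0.7, -0.8]
gripper_width: 75.1
```

Call:
servo_tool([
  {"dx": 0, "dy": 0, "dz": -4, "rx": 0, "ry": 0, "rz": 0, "hand": -1},
  {"dx": 0, "dy": 0, "dz": -8, "rx": 0, "ry": 0, "rz": 0, "hand": -1},
  {"dx": 0, "dy": 0, "dz": -10, "rx": 0, "ry": 0, "rz": 0, "hand": -1},
])

```text
t: 32.55
eef_pos: [529.5, -106.7, 297.5]
tool_rot: [2.896, 1.195, 0.013]
force: [-1.3, -0.3, 0.1]
gripper_width: 85.4
```

```bash
python3 - <<'E'
from h import *
show();peppers();plan([((537.5,-328,285),-.9686)],rad=.5)
cv2.imwrite("pics/w7.png",cv2.resize(get_image("wrist")[:,:,::-1],(480,360)))
E
```

```text
pos [ 529.5 -106.7  297.5] yaw 0.783 F [-1.3 -0.3  0.1] w 85.4 t 32.55
scene [([307.0, 232.5], 583, [451.0, -85.0]), ([282.8, 240.1], 475, [520.0, -99.0])]
side [([326.5, 244.5], 429, [534.0, -97.0]), ([348.8, 247.0], 374, [465.0, -101.0])]
{'dx': -3.773, 'dy': 4.043, 'dz': 0.319, 'rx': 0.01, 'ry': -0.007, 'rz': 0.438}
{'dx': -1.7, 'dy': 5.264, 'dz': 0.291, 'rx': 0.0, 'ry': 0.0, 'rz': 0.438}
{'dx': 0.692, 'dy': 5.488, 'dz': 0.291, 'rx': 0.0, 'ry': 0.0, 'rz': 0.438}
{'dx': 2.954, 'dy': 4.677, 'dz': 0.291, 'rx': 0.0, 'ry': 0.0, 'rz': 0.438}
```

View pics/w7.png

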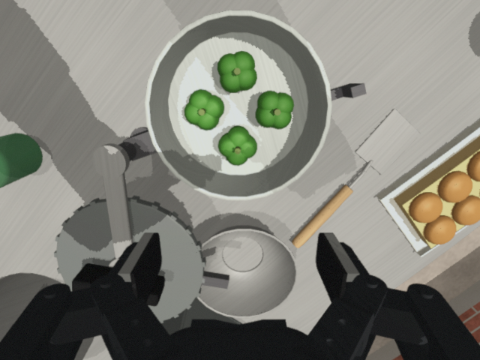

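All four peppers stand in the carrier, at about (237,72), (204,109), (275,110) and (237,146). No green pepper is left on the table. Back to the cap's bar.

Call:
servo_tool([
  {"dx": -0.7, "dy": 0.8, "dz": 0, "rx": 0, "ry": 0, "rz": 0.09, "hand": -1},
  {"dx": -1.5, "dy": 1.6, "dz": 0.1, "rx": 0, "ry": 0, "rz": 0.18, "hand": -1},
  {"dx": -2.3, "dy": 2.4, "dz": 0.2, "rx": 0, "ry": 0, "rz": 0.27, "hand": -1},
  {"dx": -3, "dy": 3.2, "dz": 0.3, "rx": 0, "ry": 0, "rz": 0.36, "hand": -1},
  {"dx": -3.8, "dy": 4.0, "dz": 0.3, "rx": 0.01, "ry": -0.007, "rz": 0.44, "hand": -1},
])

```text
t: 33.12
eef_pos: [530.0, -162.0, 289.6]
tool_rot: [-3.094, -0.529, 0.008]
force: [1.0, 0.1, -0.8]
gripper_width: 85.6
```

Call:
servo_tool([
  {"dx": -0.35, "dy": 1.05, "dz": 0, "rx": 0, "ry": 0, "rz": 0.09, "hand": -1},
  {"dx": -0.7, "dy": 2.1, "dz": 0.1, "rx": 0, "ry": 0, "rz": 0.18, "hand": -1},
  {"dx": -1, "dy": 3.2, "dz": 0.2, "rx": 0, "ry": 0, "rz": 0.27, "hand": -1},
  {"dx": -1.35, "dy": 4.2, "dz": 0.3, "rx": 0, "ry": 0, "rz": 0.36, "hand": -1},
  {"dx": -1.7, "dy": 5.25, "dz": 0.3, "rx": 0, "ry": 0, "rz": 0.44, "hand": -1},
])

```text
t: 33.53
eef_pos: [530.7, -217.5, 284.5]
tool_rot: [-3.135, 0.167, 0.013]
force: [0.3, -0.8, 0.1]
gripper_width: 85.4
```

Call:
servo_tool([
  {"dx": 0.15, "dy": 1.1, "dz": 0, "rx": 0, "ry": 0, "rz": 0.09, "hand": -1},
  {"dx": 0.3, "dy": 2.2, "dz": 0.1, "rx": 0, "ry": 0, "rz": 0.18, "hand": -1},
  {"dx": 0.4, "dy": 3.3, "dz": 0.2, "rx": 0, "ry": 0, "rz": 0.27, "hand": -1},
  {"dx": 0.55, "dy": 4.4, "dz": 0.3, "rx": 0, "ry": 0, "rz": 0.36, "hand": -1},
  {"dx": 0.7, "dy": 5.5, "dz": 0.3, "rx": 0, "ry": 0, "rz": 0.44, "hand": -1},
])

```text
t: 33.95
eef_pos: [531.2, -273.1, 279.3]
tool_rot: [-3.022, 0.854, 0.018]
force: [-0.1, -0.3, -0.1]
gripper_width: 85.3
```

Call:
servo_tool([
  {"dx": 0.6, "dy": 0.95, "dz": 0, "rx": 0, "ry": 0, "rz": 0.09, "hand": -1},
  {"dx": 1.2, "dy": 1.9, "dz": 0.1, "rx": 0, "ry": 0, "rz": 0.18, "hand": -1},
  {"dx": 1.8, "dy": 2.8, "dz": 0.2, "rx": 0, "ry": 0, "rz": 0.27, "hand": -1},
  {"dx": 2.4, "dy": 3.7, "dz": 0.3, "rx": 0, "ry": 0, "rz": 0.36, "hand": -1},
  {"dx": 2.95, "dy": 4.7, "dz": 0.3, "rx": 0, "ry": 0, "rz": 0.43, "hand": -1},
])

```text
t: 34.37
eef_pos: [531.2, -328.7, 273.8]
tool_rot: [2.767, -1.486, -0.023]
force: [-0.1, -0.5, 0.5]
gripper_width: 85.7
```

```bash
python3 - <<'E'
from h import *
show();plan([((537.2,-327.3,200),-.9686)],rad=.5)
E
```

```text
pos [ 531.2 -328.7  273.8] yaw -0.986 F [-0.1 -0.5  0.5] w 85.7 t 34.3667
{'dx': 0.308, 'dy': -0.639, 'dz': 7.371, 'rx': 0.008, 'ry': 0.013, 'rz': -0.017}
```

Call:
servo_tool([
  {"dx": 0.3, "dy": -0.6, "dz": 2.5, "rx": 0.008, "ry": 0.013, "rz": -0.017, "hand": -1},
  {"dx": 0.3, "dy": -0.6, "dz": 5, "rx": 0.008, "ry": 0.013, "rz": -0.017, "hand": -1},
  {"dx": 0.3, "dy": -0.6, "dz": 7, "rx": 0.008, "ry": 0.013, "rz": -0.017, "hand": -1},
  {"dx": 0.3, "dy": -0.6, "dz": 7.2, "rx": 0.008, "ry": 0.013, "rz": -0.017, "hand": -1},
  {"dx": 0.3, "dy": -0.6, "dz": 7.2, "rx": 0.008, "ry": 0.013, "rz": -0.017, "hand": -1},
])

```text
t: 34.78
eef_pos: [535.7, -326.8, 199.6]
tool_rot: [-2.78, 1.463, 0.006]
force: [0.3, -0.1, 0.8]
gripper_width: 86.0
```

```bash
python3 - <<'E'
from h import *
show();plan([((537.2,-327.3,139.2),-.9686)],rad=.5)
c=get_calibration("wrist");np.save("w8.npy",c,allow_pickle=True)
im=get_image("wrist");cv2.imwrite("pics/w8.png",cv2.resize(im[:,:,::-1],(480,360)))
E
```

```text
pos [ 535.7 -326.8  199.6] yaw -0.969 F [ 0.3 -0.1  0.8] w 86.0 t 34.7833
{'dx': 0.154, 'dy': -0.107, 'dz': 6.037, 'rx': 0.002, 'ry': 0.004, 'rz': 0.0}
```

View pics/w8.png

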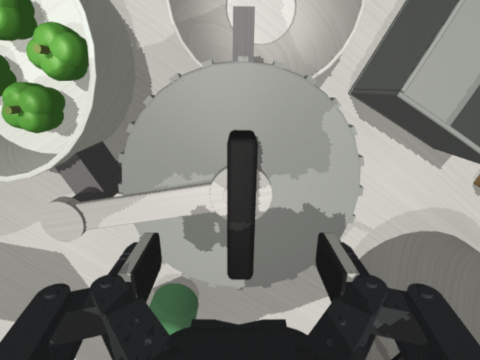

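The bar runs from (242,130) to (240,278), upright in the picture and midway between the jaws. Descending and gripping.

Call:
servo_tool([
  {"dx": 0.15, "dy": -0.1, "dz": 1.8, "rx": 0.002, "ry": 0.004, "rz": 0, "hand": -1},
  {"dx": 0.15, "dy": -0.1, "dz": 3.6, "rx": 0.002, "ry": 0.004, "rz": 0, "hand": -1},
  {"dx": 0.15, "dy": -0.1, "dz": 5.2, "rx": 0.002, "ry": 0.004, "rz": 0, "hand": -1},
  {"dx": 0.15, "dy": -0.1, "dz": 6, "rx": 0.002, "ry": 0.004, "rz": 0, "hand": -1},
  {"dx": 0.15, "dy": -0.1, "dz": 6, "rx": 0.002, "ry": 0.004, "rz": 0, "hand": -1},
])

```text
t: 35.25
eef_pos: [537.8, -327.7, 140.6]
tool_rot: [2.78, -1.462, 0.003]
force: [0.6, 0.1, 0.2]
gripper_width: 85.4
```

Call:
servo_tool([
  {"dx": 0, "dy": 0, "dz": 0, "rx": 0, "ry": 0, "rz": 0, "hand": 1},
  {"dx": 0, "dy": 0, "dz": 0, "rx": 0, "ry": 0, "rz": 0, "hand": 1},
  {"dx": 0, "dy": 0, "dz": 0, "rx": 0, "ry": 0, "rz": 0, "hand": 1},
  {"dx": 0, "dy": 0, "dz": 0, "rx": 0, "ry": 0, "rz": 0, "hand": 1},
  {"dx": 0, "dy": 0, "dz": 0, "rx": 0, "ry": 0, "rz": 0, "hand": 1},
], force=60)

```text
t: 35.67
eef_pos: [538.0, -327.8, 141.3]
tool_rot: [2.78, -1.462, 0.004]
force: [0.6, -0.1, -0.1]
gripper_width: 25.5
```

Call:
servo_tool([
  {"dx": 0, "dy": 0, "dz": 0, "rx": 0, "ry": 0, "rz": 0, "hand": 1},
  {"dx": 0, "dy": 0, "dz": 0, "rx": 0, "ry": 0, "rz": 0, "hand": 1},
  {"dx": 0, "dy": 0, "dz": 0, "rx": 0, "ry": 0, "rz": 0, "hand": 1},
  {"dx": 0, "dy": 0, "dz": 0, "rx": 0, "ry": 0, "rz": 0, "hand": 1},
])

```text
t: 36.0
eef_pos: [537.9, -327.4, 141.4]
tool_rot: [-2.78, 1.462, -0.004]
force: [-2.3, 3.9, 2.7]
gripper_width: 19.2
```

```bash
python3 - <<'E'
from h import *
show()
Q=np.array([(495.5,-69),(544.4,-108.5),(576.2,-164.1),(584,-223.6),(569.1,-281.8),(537,-327.4)])
f=least_squares(lambda c:np.hypot(*(Q-c[:2]).T)-c[2],[417,-208,160]);print(f.x,f.fun.round(1))
f=least_squares(lambda c:np.hypot(*(Q-c).T)-160,[417,-208]);print(f.x,f.fun.round(1));piv=f.x
T=cur();y=np.arctan2(T[1,0],T[0,0]);a0=np.arctan2(*(T[:2,3]-piv)[::-1]);print(a0,y)
P=lambda s,r=160:pose(np.r_[piv+r*np.array([np.cos(a0+s),np.sin(a0+s)]),139.3],y+s)
for k in range(1,6):print(rel(P(0),P(.076*k)))
E
```

```text
pos [ 537.9 -327.4  141.4] yaw -0.969 F [-2.3  3.9  2.7] w 19.2 t 36.0
[ 422.11051081 -213.66970075  161.87416266] [ 0.3 -0.6 -0.   0.3  0.1 -0.2]
[ 424.32501633 -213.31837459] [ 0.9 -0.6 -0.3  0.   0.2  0.3]
-0.7878950088428289 -0.9685000589082737
{'dx': -0.264, 'dy': -1.187, 'dz': 0.0, 'rx': 0.0, 'ry': 0.0, 'rz': -0.076}
{'dx': -0.617, 'dy': -2.35, 'dz': 0.0, 'rx': 0.0, 'ry': 0.0, 'rz': -0.152}
{'dx': -1.057, 'dy': -3.483, 'dz': 0.0, 'rx': 0.0, 'ry': 0.0, 'rz': -0.228}
{'dx': -1.582, 'dy': -4.58, 'dz': 0.0, 'rx': 0.0, 'ry': 0.0, 'rz': -0.304}
{'dx': -2.189, 'dy': -5.633, 'dz': 0.0, 'rx': 0.0, 'ry': 0.0, 'rz': -0.38}
```

Call:
servo_tool([
  {"dx": -0.27, "dy": -1.19, "dz": 0, "rx": 0, "ry": 0, "rz": -0.076, "hand": 1},
  {"dx": -0.62, "dy": -2.36, "dz": 0, "rx": 0, "ry": 0, "rz": -0.152, "hand": 1},
  {"dx": -1.07, "dy": -3.5, "dz": 0, "rx": 0, "ry": 0, "rz": -0.228, "hand": 1},
  {"dx": -1.6, "dy": -4.61, "dz": 0, "rx": 0, "ry": 0, "rz": -0.304, "hand": 1},
  {"dx": -2.23, "dy": -5.67, "dz": 0, "rx": 0, "ry": 0, "rz": -0.38, "hand": 1},
])

```text
t: 36.42
eef_pos: [572.0, -276.7, 141.5]
tool_rot: [3.008, -0.906, 0.003]
force: [-2.9, 2.0, 3.6]
gripper_width: 19.1
```

Call:
servo_tool([
  {"dx": -0.27, "dy": -1.19, "dz": 0, "rx": 0, "ry": 0, "rz": -0.076, "hand": 1},
  {"dx": -0.62, "dy": -2.36, "dz": 0, "rx": 0, "ry": 0, "rz": -0.152, "hand": 1},
  {"dx": -1.07, "dy": -3.5, "dz": 0, "rx": 0, "ry": 0, "rz": -0.228, "hand": 1},
  {"dx": -1.6, "dy": -4.61, "dz": 0, "rx": 0, "ry": 0, "rz": -0.304, "hand": 1},
  {"dx": -2.23, "dy": -5.67, "dz": 0, "rx": 0, "ry": 0, "rz": -0.38, "hand": 1},
])

```text
t: 36.83
eef_pos: [584.7, -216.8, 141.5]
tool_rot: [3.124, -0.317, 0.003]
force: [-3.1, -0.6, 2.7]
gripper_width: 18.7
```

```bash
cat >> h.py <<'E'
def arm():
    show();p=cur()[:2,3]-[422.1,-213.7];print("r",np.hypot(*p),"a",np.arctan2(p[1],p[0]),"radialF",sense()["force"][:2]@p/np.hypot(*p),sense()["ft_torque"].round(2))
E
python3 -c "from h import *;arm()"
```

```text
pos [ 584.7 -216.8  141.5] yaw -0.202 F [-3.1 -0.6  2.7] w 18.7 t 36.8333
r 162.63235763282825 a -0.018886380696899654 radialF -3.071286487216044 [ 0.17  0.58 -0.4 ]
```

Call:
servo_tool([
  {"dx": -0.29, "dy": -1.19, "dz": 0, "rx": 0, "ry": 0, "rz": -0.076, "hand": 1},
  {"dx": -0.64, "dy": -2.36, "dz": 0, "rx": 0, "ry": 0, "rz": -0.152, "hand": 1},
  {"dx": -1.09, "dy": -3.5, "dz": 0, "rx": 0, "ry": 0, "rz": -0.228, "hand": 1},
  {"dx": -1.62, "dy": -4.61, "dz": 0, "rx": 0, "ry": 0, "rz": -0.304, "hand": 1},
  {"dx": -2.25, "dy": -5.67, "dz": 0, "rx": 0, "ry": 0, "rz": -0.38, "hand": 1},
])

```text
t: 37.25
eef_pos: [574.1, -156.5, 141.4]
tool_rot: [3.126, 0.284, 0.003]
force: [-2.1, -0.1, 1.6]
gripper_width: 19.2
```

Call:
servo_tool([
  {"dx": -0.29, "dy": -1.19, "dz": 0, "rx": 0, "ry": 0, "rz": -0.076, "hand": 1},
  {"dx": -0.64, "dy": -2.36, "dz": 0, "rx": 0, "ry": 0, "rz": -0.152, "hand": 1},
  {"dx": -1.09, "dy": -3.5, "dz": 0, "rx": 0, "ry": 0, "rz": -0.228, "hand": 1},
  {"dx": -1.62, "dy": -4.61, "dz": 0, "rx": 0, "ry": 0, "rz": -0.304, "hand": 1},
  {"dx": -2.25, "dy": -5.67, "dz": 0, "rx": 0, "ry": 0, "rz": -0.38, "hand": 1},
])

```text
t: 37.67
eef_pos: [541.7, -104.5, 141.4]
tool_rot: [3.014, 0.874, 0.003]
force: [-1.6, -0.2, 2.2]
gripper_width: 19.1
```

```bash
python3 - <<'E'
from h import *
arm();T=cur();y=np.arctan2(T[1,0],T[0,0]);piv=np.array([422.1,-213.7]);a0=np.arctan2(*(T[:2,3]-piv)[::-1])
P=lambda s,r=162:pose(np.r_[piv+r*np.array([np.cos(a0+s),np.sin(a0+s)]),141],y+s)
print(1.105-a0)
for k in range(1,6):print(rel(P(0),P((1.105-a0)*k/5)))
E
```

```text
pos [ 541.7 -104.5  141.4] yaw 0.565 F [-1.6 -0.2  2.2] w 19.1 t 37.6667
r 162.0009978255696 a 0.7399093880196885 radialF -1.3199952567275384 [ 0.18  0.33 -0.4 ]
0.36509061198031145
{'dx': -0.249, 'dy': -1.156, 'dz': 0.0, 'rx': 0.0, 'ry': 0.0, 'rz': -0.073}
{'dx': -0.581, 'dy': -2.291, 'dz': 0.0, 'rx': 0.0, 'ry': 0.0, 'rz': -0.146}
{'dx': -0.995, 'dy': -3.399, 'dz': 0.0, 'rx': 0.0, 'ry': 0.0, 'rz': -0.219}
{'dx': -1.489, 'dy': -4.473, 'dz': 0.0, 'rx': 0.0, 'ry': 0.0, 'rz': -0.292}
{'dx': -2.06, 'dy': -5.509, 'dz': 0.0, 'rx': 0.0, 'ry': 0.0, 'rz': -0.365}
```

Call:
servo_tool([
  {"dx": -0.26, "dy": -1.16, "dz": 0, "rx": 0, "ry": 0, "rz": -0.073, "hand": 1},
  {"dx": -0.6, "dy": -2.29, "dz": 0, "rx": 0, "ry": 0, "rz": -0.146, "hand": 1},
  {"dx": -1.0, "dy": -3.4, "dz": 0, "rx": 0, "ry": 0, "rz": -0.219, "hand": 1},
  {"dx": -1.5, "dy": -4.47, "dz": 0, "rx": 0, "ry": 0, "rz": -0.292, "hand": 1},
  {"dx": -2.06, "dy": -5.5, "dz": 0, "rx": 0, "ry": 0, "rz": -0.365, "hand": 1},
])

```text
t: 38.08
eef_pos: [494.5, -69.4, 141.4]
tool_rot: [2.802, 1.41, 0.001]
force: [-3.2, -4.8, 3.0]
gripper_width: 18.8
```

Call:
servo_tool([
  {"dx": -0.1, "dy": -0.25, "dz": 0, "rx": 0, "ry": 0, "rz": -0.015, "hand": 1},
  {"dx": -0.1, "dy": -0.25, "dz": 0, "rx": 0, "ry": 0, "rz": -0.015, "hand": 1},
  {"dx": -0.1, "dy": -0.25, "dz": 0, "rx": 0, "ry": 0, "rz": -0.015, "hand": 1},
])

```text
t: 38.33
eef_pos: [492.3, -68.4, 141.5]
tool_rot: [2.793, 1.43, 0.003]
force: [-0.3, 2.9, 0.0]
gripper_width: 19.1
```

```bash
python3 - <<'E'
from h import *
arm()
E
```

```text
pos [492.3 -68.4 141.5] yaw 0.946 F [-0.3  2.9  0. ] w 19.1 t 38.3333
r 161.32129637853134 a 1.1207562357009564 radialF 2.5101564752812475 [ 1.1  -0.03 -0.31]
```

Call:
servo_tool([
  {"dx": 0.05, "dy": 0.1, "dz": 0, "rx": 0, "ry": 0, "rz": 0.08, "hand": 1},
  {"dx": 0.05, "dy": 0.15, "dz": 0, "rx": 0, "ry": 0, "rz": 0.16, "hand": 1},
  {"dx": 0.05, "dy": 0.15, "dz": 0, "rx": 0, "ry": 0, "rz": 0.24, "hand": 1},
  {"dx": 0.05, "dy": 0.15, "dz": 0, "rx": 0, "ry": 0, "rz": 0.32, "hand": 1},
  {"dx": 0.05, "dy": 0.15, "dz": 0, "rx": 0, "ry": 0, "rz": 0.4, "hand": 1},
])

```text
t: 38.75
eef_pos: [495.2, -68.2, 141.5]
tool_rot: [3.024, 0.841, 0.008]
force: [5.6, 7.3, -3.2]
gripper_width: 19.1
```

```bash
python3 - <<'E'
from h import *
arm()
cv2.imwrite("pics/s9.png",cv2.resize(get_image("scene")[150:300,200:400,::-1],(640,480)))
E
```

```text
pos [495.2 -68.2 141.5] yaw 0.543 F [ 5.6  7.3 -3.2] w 19.1 t 38.75
r 162.8292287079522 a 1.105272417259217 radialF 9.04055583879688 [ 1.53 -0.82  0.23]
```

View pics/s9.png

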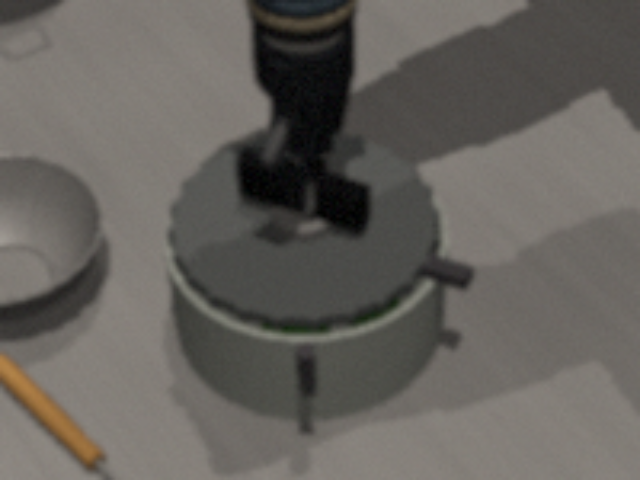

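The cap is over the mouth and turning. The lug is at (450,272) and the keeper at (307,370). I'll continue screwing.

Call:
servo_tool([
  {"dx": 0, "dy": 0, "dz": 0, "rx": 0, "ry": 0, "rz": 0.08, "hand": 1},
  {"dx": 0, "dy": 0, "dz": 0, "rx": 0, "ry": 0, "rz": 0.16, "hand": 1},
  {"dx": 0, "dy": 0, "dz": 0, "rx": 0, "ry": 0, "rz": 0.24, "hand": 1},
  {"dx": 0, "dy": 0, "dz": 0, "rx": 0, "ry": 0, "rz": 0.32, "hand": 1},
  {"dx": 0, "dy": 0, "dz": 0, "rx": 0, "ry": 0, "rz": 0.4, "hand": 1},
])

```text
t: 39.22
eef_pos: [496.9, -67.6, 141.5]
tool_rot: [3.135, 0.208, 0.012]
force: [6.0, 6.6, -2.9]
gripper_width: 18.9
```

Call:
servo_tool([
  {"dx": 0, "dy": 0, "dz": 0, "rx": 0, "ry": 0, "rz": 0.07, "hand": 1},
  {"dx": 0, "dy": 0, "dz": 0, "rx": 0, "ry": 0, "rz": 0.14, "hand": 1},
  {"dx": 0, "dy": 0, "dz": 0, "rx": 0, "ry": 0, "rz": 0.21, "hand": 1},
  {"dx": 0, "dy": 0, "dz": 0, "rx": 0, "ry": 0, "rz": 0.28, "hand": 1},
  {"dx": 0, "dy": 0, "dz": 0, "rx": 0, "ry": 0, "rz": 0.33, "hand": 1},
])

```text
t: 39.63
eef_pos: [498.1, -67.5, 141.5]
tool_rot: [-3.124, 0.316, -0.014]
force: [4.7, 3.5, -1.6]
gripper_width: 19.5
```

```bash
python3 -c "from h import *;arm()"
```

```text
pos [498.1 -67.5 141.5] yaw -0.201 F [ 4.7  3.5 -1.6] w 19.5 t 39.6333
r 164.73981013495853 a 1.0912712746651168 radialF 5.25326312832299 [ 0.53 -0.29  0.17]
```

Call:
servo_tool([
  {"dx": 0, "dy": 0, "dz": 0, "rx": 0, "ry": 0, "rz": 0.04, "hand": 1},
  {"dx": 0, "dy": 0, "dz": 0, "rx": 0, "ry": 0, "rz": 0.08, "hand": 1},
  {"dx": 0, "dy": 0, "dz": 0, "rx": 0, "ry": 0, "rz": 0.11, "hand": 1},
  {"dx": 0, "dy": 0, "dz": 0, "rx": 0, "ry": 0, "rz": 0.11, "hand": 1},
])

```text
t: 39.97
eef_pos: [498.8, -67.7, 141.5]
tool_rot: [-3.101, 0.49, -0.014]
force: [2.2, 1.9, -1.0]
gripper_width: 19.1
```

```bash
python3 -c "from h import *;arm()"
```

```text
pos [498.8 -67.7 141.5] yaw -0.313 F [ 2.2  1.9 -1. ] w 19.1 t 39.9667
r 164.89389951442985 a 1.0870122728455587 radialF 2.7453301647525095 [ 0.33  0.2  -0.09]
```

Call:
servo_tool([
  {"dx": -0.1, "dy": 0, "dz": 0, "rx": 0, "ry": 0, "rz": 0.03, "hand": 1},
  {"dx": -0.2, "dy": 0, "dz": 0, "rx": 0, "ry": 0, "rz": 0.06, "hand": 1},
  {"dx": -0.2, "dy": 0, "dz": 0, "rx": 0, "ry": 0, "rz": 0.08, "hand": 1},
  {"dx": -0.2, "dy": 0, "dz": 0, "rx": 0, "ry": 0, "rz": 0.08, "hand": 1},
])

```text
t: 40.3
eef_pos: [497.5, -67.0, 141.5]
tool_rot: [-3.078, 0.614, -0.015]
force: [4.2, 2.6, -1.9]
gripper_width: 19.2
```

```bash
python3 -c "from h import *;arm()
cv2.imwrite('pics/s10.png',np.hstack([cv2.resize(get_image(n)[y:y+120,x:x+120,::-1],(400,400),interpolation=cv2.INTER_CUBIC) for n,x,y in(('scene',237,165),('side',280,185))]))"
```

```text
pos [497.5 -67.  141.5] yaw -0.394 F [ 4.2  2.6 -1.9] w 19.2 t 40.3
r 164.91785794057927 a 1.096143959565085 radialF 4.232180732139292 [ 0.56 -0.17 -0.01]
```

View pics/s10.png

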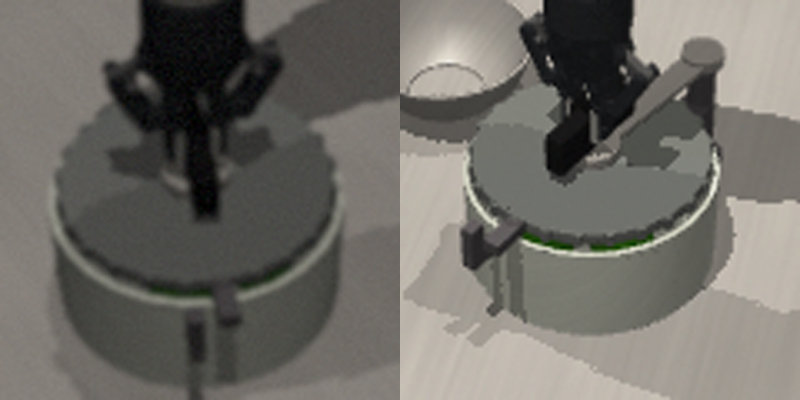

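The lug is still short of home: it is now at (228,305) and the keeper at (197,335). The cap therefore started partly screwed, and the torque at the end of unscrewing was the 1.4 rad stop. Home should be at tool yaw of about -0.45 or a bit beyond, so I'll turn on until the torque rises.

Call:
servo_tool([
  {"dx": -0.05, "dy": 0, "dz": 0, "rx": 0, "ry": 0, "rz": 0.03, "hand": 1},
  {"dx": -0.05, "dy": 0, "dz": 0, "rx": 0, "ry": 0, "rz": 0.06, "hand": 1},
  {"dx": -0.05, "dy": 0, "dz": 0, "rx": 0, "ry": 0, "rz": 0.08, "hand": 1},
  {"dx": -0.05, "dy": 0, "dz": 0, "rx": 0, "ry": 0, "rz": 0.08, "hand": 1},
])

```text
t: 40.73
eef_pos: [497.8, -67.2, 141.6]
tool_rot: [-3.052, 0.733, -0.017]
force: [5.5, 0.6, -2.2]
gripper_width: 18.8
```

```bash
python3 -c "from h import *;arm()"
```

```text
pos [497.8 -67.2 141.6] yaw -0.471 F [ 5.5  0.6 -2.2] w 18.8 t 40.7333
r 164.91674808503345 a 1.0938660455064588 radialF 3.033270352653818 [-0.07 -0.32  0.94]
```

Call:
servo_tool([
  {"dx": 0, "dy": 0, "dz": 0, "rx": 0, "ry": 0, "rz": 0.02, "hand": 1},
  {"dx": 0, "dy": 0, "dz": 0, "rx": 0, "ry": 0, "rz": 0.04, "hand": 1},
  {"dx": 0, "dy": 0, "dz": 0, "rx": 0, "ry": 0, "rz": 0.05, "hand": 1},
  {"dx": 0, "dy": 0, "dz": 0, "rx": 0, "ry": 0, "rz": 0.05, "hand": 1},
])

```text
t: 41.07
eef_pos: [498.5, -67.3, 141.6]
tool_rot: [-3.034, 0.805, -0.018]
force: [5.0, 0.1, -3.6]
gripper_width: 19.2
```

```bash
python3 -c "from h import *;arm()"
```

```text
pos [498.5 -67.3 141.6] yaw -0.519 F [ 5.   0.1 -3.6] w 19.2 t 41.0667
r 165.11744766741973 a 1.0897465578887937 radialF 2.375995678842489 [ 0.05 -0.52  2.39]
```

The torque has risen to 2.4 N m, far above the 0.15 N m friction, so the cap is at its home stop. Releasing and retreating.

Call:
servo_tool([
  {"dx": 0, "dy": 0, "dz": 0, "rx": 0, "ry": 0, "rz": 0, "hand": -1},
  {"dx": 0, "dy": 0, "dz": 0, "rx": 0, "ry": 0, "rz": 0, "hand": -1},
  {"dx": 0, "dy": 0, "dz": 0, "rx": 0, "ry": 0, "rz": 0, "hand": -1},
  {"dx": 0, "dy": 0, "dz": 0, "rx": 0, "ry": 0, "rz": 0, "hand": -1},
  {"dx": 0, "dy": 0, "dz": 0, "rx": 0, "ry": 0, "rz": 0, "hand": -1},
])

```text
t: 41.48
eef_pos: [498.3, -67.5, 141.6]
tool_rot: [-3.034, 0.805, -0.018]
force: [-0.3, -0.2, 0.0]
gripper_width: 78.0
```

Call:
servo_tool([
  {"dx": 0, "dy": 0, "dz": -3, "rx": 0, "ry": 0, "rz": 0, "hand": -1},
  {"dx": 0, "dy": 0, "dz": -7, "rx": 0, "ry": 0, "rz": 0, "hand": -1},
  {"dx": 0, "dy": 0, "dz": -11, "rx": 0, "ry": 0, "rz": 0, "hand": -1},
  {"dx": 0, "dy": 0, "dz": -15, "rx": 0, "ry": 0, "rz": 0, "hand": -1},
  {"dx": 0, "dy": 0, "dz": -19, "rx": 0, "ry": 0, "rz": 0, "hand": -1},
])

```text
t: 41.9
eef_pos: [495.4, -67.3, 333.7]
tool_rot: [-3.034, 0.806, -0.018]
force: [2.2, 0.5, 0.7]
gripper_width: 85.1
```

Call:
servo_tool([
  {"dx": 0, "dy": 0, "dz": -0.2, "rx": 0, "ry": 0, "rz": 0, "hand": -1},
  {"dx": 0, "dy": 0, "dz": -0.2, "rx": 0, "ry": 0, "rz": 0, "hand": -1},
  {"dx": 0, "dy": 0, "dz": -0.2, "rx": 0, "ry": 0, "rz": 0, "hand": -1},
])

```text
t: 42.15
eef_pos: [495.4, -67.4, 335.4]
tool_rot: [-3.034, 0.806, -0.018]
force: [-0.4, 0.2, -1.3]
gripper_width: 84.8
```

```bash
python3 -c "from h import *
show();c=get_calibration('wrist');np.save('w11.npy',c,allow_pickle=True)
cv2.imwrite('pics/w11.png',get_image('wrist')[:,:,::-1]);[cv2.imwrite('pics/%s11.png'%n,get_image(n)[:,:,::-1]) for n in('scene','side')]"
```

```text
pos [495.4 -67.4 335.4] yaw -0.519 F [-0.4  0.2 -1.3] w 84.8 t 42.15
```

View pics/w11.png

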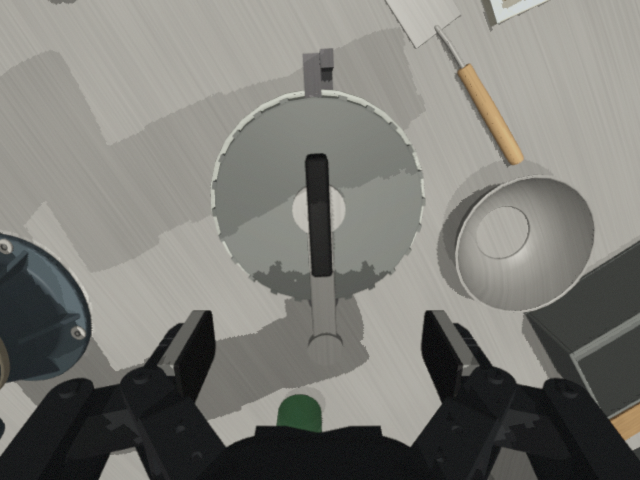

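```bash
python3 - <<'E'
from h import *
c=np.load("w11.npy",allow_pickle=True).item();w1=np.load("w1.npy",allow_pickle=True).item()
def yaw(c,a,b):
    a,b=onz(c,a,170),onz(c,b,170);return np.arctan2(*(a-b)[1::-1]),((a+b)/2).round(1)
print("bar",yaw(c,(316.5,155),(321.5,275)),"before",yaw(w1,(367.5,124),(371.5,248)))
po=onz(c,(325,343),128);k=onz(c,(327,53),118);print(po,k,"post-keeper yaw",np.arctan2(*(k-po)[1::-1]),np.linalg.norm(k-po))
print("cap LR",onz(c,(212,195),118),onz(c,(424,195),118))
E
```

```text
bar (np.float64(1.0933792603844992), array([497.5, -69.1, 170. ])) before (np.float64(1.3045119656616513), array([495.3, -69.8, 170. ]))
[ 426.78129932 -207.65587682  128.        ] [573.53128068  48.67781688 118.        ] post-keeper yaw 1.050846002435196 295.5376787309752
cap LR [410.23097995  -7.24623393 118.        ] [ 594.68112551 -113.06013361  118.        ]
```

Bar yaw is 1.093, which matches the unscrew stop minus 1.4 rad (about 1.10). The lug (312,72) lies against the keeper (326,60), so the cap is home. Handing in.

```bash
python3 -c "
from cell import *;print(sense()['t'],sense()['gripper_width'],close_job())"
```

```text
the job is handed in; nothing more can be done
42.3 84.91464224736085 None
```

The job is handed in at 42.3 s of robot time. I unscrewed the cap to its stop and swung it about 1.9 rad aside. I set the four green peppers on the carrier floor, then swung the cap back and screwed it home.

**Peppers:** Only four were on the table. The wrist picture taken after the last placing showed all four standing in the carrier and none left on the table. Force changed by only a couple of newtons at set-down. I did not look at them again after the cap was closed, apart from green seen through the gap under its edge.

**Cap:**
- **Torque:** it rose to about 2.4 N m at the end, against 0.15 N m to turn it, so I took that as the home stop.
- **Bar angle:** after release the bar lay at 1.09 rad, against 1.10 expected from the unscrew stop.
- **Lug:** it lies against the keeper in the last picture.

**Disagreements:**
- **Start angle:** I assumed the cap started at 0, but it was about 0.2 rad short of home, so I turned it on past its starting angle.
- **Pivot position:** my first estimate was about 8 mm off. This gave side forces up to about 25 N early in the first swing, before I corrected it.
- **Middle of the bar:** after release it measured (497.5, -69.1), about 2 mm from the first measurement, which is within the calibration error.

**Other things on the table:** I saw nothing else moved in the views, but I did not compare every object one by one at the end.

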